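# Make up the cutting-out kit and the custard kit

## Robot

A 6-joint arm with a two-finger parallel gripper is mounted at the origin on a cart in front of the work surface, level with it; the furniture and walls round the work are solid. World frame = base frame: x ahead of the robot, y to its left, z up, the work surface at z = 0. Lengths are in m, angles in rad, forces in N, time in s.
With the tool pointing down it reaches from about 0.35 to 0.875 m from the base axis. Payload 4.2 kg.
Tool frame: the origin (TCP) lies at the centre of the arm's flange, where the gripper is bolted on; the fingertips stand 173 mm ahead of it and the grasp point (between the pads) lies ctrl.hold_point_z ahead of it (ctrl.hold_point_z is the distance from the TCP to the grasp point, in m); z points along the fingers, y is the line along which they close (so a half turn about z gives the same grasp; the last joint's range is limited). The gripper opens to 85 mm and grips with 20 to 120 N. Pads are 22 mm wide; open, the fingers measure 114 mm over their backs; the gripper's body (76 mm by 85 mm) begins 54 mm behind the grasp point. The pads swing forward as they close: fully open they stand 13 mm farther back than shut.
Start: joints at [1.566, 0.385, 0.008, 0, -1.194, -0.259], TCP at [0.163, 0.603, 0.405] pointing down, gripper open.
Joint ranges: [-3.14, 3.14], [-1.21, 2.06], [-1.07, 1.41], [-3.16, 2.05], [-2.99, -0.16], [-3.1, 3.1]. Speed limits (rad/s): [2.79, 2.79, 3.14, 3.14, 3.14, 3.14].

## Interface

Orientations are given as a unit quaternion [x, y, z, w].
In Python, from workcell import ctrl gives the robot as it stands.
- The arm moves only by the shell command python3 -m creep 'ROWS' [FORCE]. ROWS is JSON, one flat list of numbers, 7 for each row, row after row: the shift along the tool's x, y, z in m, then the turn, a rotation vector about the tool's x, y, z in rad, then the finger opening in m, from 0 to 0.0854. In form: [dx, dy, dz, wx, wy, wz, fingers, dx, dy, dz, wx, wy, wz, fingers, ...]. A call has 1 to 12 rows; each row shifts and turns the commanded pose from where the row before left it, along the tool's axes as they then stand; what a row does not reach is not made up. A row lasts 1/12 s, in which the tool goes at most 41.7 mm and 7.16 degrees, less where a joint would pass 70% of its speed; a pose out of reach is approached as far as the arm can. A call with a gripper value outside its range is refused whole. The fingers move at their own pace and stop on an object; FORCE is the grip in N (left out, the last holds). Time passes only in rows, so rows that do not move let the fingers close. It gives the time, the measured TCP pose, the force, the opening and the grip force at its end, in the units of the state.
- ctrl.observe(): the state, without advancing time (a new reading comes with each control period).
- ctrl.camera(name): name is "scene" or "top" or "wrist"; returns the picture (420x560x3 uint8, red, green, blue); there is no depth.
- ctrl.get_calibration(name): a dict with "mtx" (3x3 intrinsics, pixels), "rvec" (rotation vector, rad) and "tvec" (3), from world to camera coordinates, as OpenCV has them. Camera axes: x right, y down, z forward; pixel columns grow to the right and rows downward; lengths in m; the calibration is good to about 2 mm. A picture is of the moment at which its call begins: read the wrist's pose just before it. get_calibration takes no time and is no camera call; for the wrist camera it gives the pose at the moment of the call.
- ctrl.finish_job(): hands the job in; it is judged then, once.
Trained networks look in the newest picture that a camera, given by its name, has taken for a name from the list of things; names that differ only in an ending like _2 or _b are one class to them, and where a whole thing is asked for, a point or a joint stands for the part that bears it (a point fixed in the world has none). Each returns a list of dicts, best first, with "p" (0 to 1); they miss things now and then, are a little off and sometimes report something else, mostly with a low value. They report only what shows in the picture. A call takes as long as a camera call. They do not tell look-alikes from the thing itself.
- ctrl.find_in(name, camera): "location" ([x, y, z] in m, in the coordinates of the camera as it stood for that picture, good to about 4 mm: the middle of the surface that is visible of it).
- ctrl.masks_of(name, camera): "mask" (420x560 bool, what is visible of it).
- ctrl.pinpoint(name, camera): "location" ([x, y, z] in m, in the coordinates of the camera as it stood for that picture, good to about 4 mm: a listed point, or the origin of a listed thing).
The state is a dict: "clock": time; "joints": joint angles; "dq": joint speeds; "tau": joint torques, N m; "position": TCP position; "orientation": TCP orientation; "contact_force": force on the tool from outside, world axes, zero at the start; "ft_torque": the same for the moment, N m; "finger_gap": finger opening in m; "grip_force": force on a finger pad.
Only numpy, scipy, OpenCV 4.12 (cv2) and the standard library are available. Lean on these libraries where they do the work, as an engineer would, in place of code of your own. Each camera call takes 0.05 s, during which the arm holds its last target. There are 200 camera calls.

## Task

Make up two kits from the stock on the table. Blue tray: stand the flour shaker on the orange pad and the small ring cutter on the green pad; white tray: stand the kitchen timer on the orange pad and the stack of empty paper cups on the green pad. Each must end upright and flat in the middle of its pad, without knocking anything over, and the large ring cutter stays where it is.

Things in the scene. Friction and masses are not known exactly. Their poses are not given: they have to be found in the camera images.
- shaker_mid (a point): Flour shaker: plain steel cylinder with a domed pierced cap, 69 mm across, 106 mm tall, loose, standing upright. Point at its centre, half-way up (53 mm above its underside); z up. Round: any yaw grasps alike.
- small_cutter_mid (a point): The smaller of two open steel ring cutters, 55 mm across, 31 mm tall, loose, standing on its rim. Point at its centre, half-way up (15.5 mm above its underside); z up. Grasp it from outside across its diameter (its inside cannot be entered by a finger).
- timer_mid (a point): White wind-up kitchen timer: round base 68 mm across up to 28 mm height, dial 60 mm across from 28 to 43 mm, small grip bar on top of the dial up to 56 mm; loose, standing upright, dial does not turn. Point at its centre, half-way up (28 mm above its underside); z up. Can be held across the base or across the dial.
- cup_stack_mid (a point): Nested stack of empty cream-coloured paper cups, one single rigid piece, 86 mm tall, 60 mm across at the top and tapering to about 42 mm at the foot, loose, standing mouth up; its top shows an empty ribbed cup and stands twice as high as the filled custard cups (43 mm tall, not in either kit) at the back. Point at its centre, half-way up (43 mm above its underside); z up. Round: any yaw grasps alike.
- large_cutter_mid (a point): The larger of the two open steel ring cutters, 71 mm across, 36 mm tall, loose, standing among the stock. Not part of either kit. Point at its centre, half-way up (18 mm above its underside).
- blue_tray_orange_pad (a point): The orange round pad of the blue kit tray. Point at the centre of the pad's top, 8 mm above the worktop; the pad lies in a round recess 90 mm across whose rim stands 4 mm higher. The green pad of the same tray is 96 mm away along this point's +x axis. The tray is a fixed flat plate 200 x 110 mm, 12 mm thick, its long side along x, with a 3 mm lip at each end; z up.
- blue_tray_green_pad (a point): The green round pad of the blue kit tray. Point at the centre of the pad's top, 8 mm above the worktop; the pad lies in a round recess 78 mm across whose rim stands 4 mm higher. The orange pad of the same tray is 96 mm away along this point's -x axis. The tray is a fixed flat plate 200 x 110 mm, 12 mm thick, its long side along x, with a 3 mm lip at each end; z up.
- white_tray_orange_pad (a point): The orange round pad of the white kit tray. Point at the centre of the pad's top, 8 mm above the worktop; the pad lies in a round recess 90 mm across whose rim stands 4 mm higher. The green pad of the same tray is 96 mm away along this point's +x axis. The tray is a fixed flat plate 200 x 110 mm, 12 mm thick, its long side along x, with a 3 mm lip at each end; z up.
- white_tray_green_pad (a point): The green round pad of the white kit tray. Point at the centre of the pad's top, 8 mm above the worktop; the pad lies in a round recess 78 mm across whose rim stands 4 mm higher. The orange pad of the same tray is 96 mm away along this point's -x axis. The tray is a fixed flat plate 200 x 110 mm, 12 mm thick, its long side along x, with a 3 mm lip at each end; z up.
There are look-alikes about, which are no part of the job. What is shaped like the part that bears cup_stack_mid but yellow is not meant. What is shaped like the part that bears small_cutter_mid but turquoise is not meant.

How it is judged:
By the outcome, as a careful person would: the job done as asked, in the order asked, and still so for the second after the job is handed in, with the robot touching nothing.
It also fails if it takes over 99 s, if anything falls off the work surface, if the arm or the gripper's body presses on something with over 40 N, if the wrist force passes 120 N, or if a joint passes its speed limit or range.

## Working session

There is one attempt and no reset: what is moved stays moved. The work goes in short steps, Python scripts to look and compute and a shell command to move; the robot and the scene stay as the last step left them, time stands still between calls to the robot, and variables do not carry over. Pictures are saved under pics/ and viewed, at most 14 in all, crops included, and the job is handed in when it is done.

```bash
ls; mkdir -p pics
cat > h.py <<'E'
import numpy as np, cv2
from workcell import ctrl
from scipy.spatial.transform import Rotation as R
def w(cam,p):
    c=ctrl.get_calibration(cam); M=cv2.Rodrigues(np.array(c["rvec"],float))[0]
    return M.T@(np.array(p)-np.array(c["tvec"]).ravel())
def px(cam,P):
    c=ctrl.get_calibration(cam)
    return cv2.projectPoints(np.array([P],float),np.array(c["rvec"],float),np.array(c["tvec"],float),np.array(c["mtx"],float),None)[0].ravel()
def ray(cam,u,v,z):
    c=ctrl.get_calibration(cam); M=cv2.Rodrigues(np.array(c["rvec"],float))[0]
    d=M.T@np.linalg.inv(c["mtx"])@np.array([u,v,1.]); o=-M.T@np.array(c["tvec"]).ravel()
    return o+d*(z-o[2])/d[2]
def save(cam,name,crop=None,s=1):
    im=ctrl.camera(cam)
    if crop: im=im[crop[1]:crop[3],crop[0]:crop[2]]
    cv2.imwrite("pics/"+name,cv2.cvtColor(cv2.resize(im,None,fx=s,fy=s,interpolation=cv2.INTER_CUBIC),cv2.COLOR_RGB2BGR))
E
python3 - <<'E'
from h import *
np.set_printoptions(precision=4,suppress=True)
save("top","top.png",s=1.4);save("scene","scene.png",s=1.4)
for n in "shaker_mid small_cutter_mid timer_mid cup_stack_mid large_cutter_mid blue_tray_orange_pad blue_tray_green_pad white_tray_orange_pad white_tray_green_pad".split():
    for cam in ("top","scene"):
        for r in ctrl.pinpoint(n,cam)[:4]:
            P=w(cam,r["location"]); print(n,cam,round(r["p"],2),P,px(cam,P).round())
s=ctrl.observe(); print(s, ctrl.hold_point_z)
E
```

```text
pics
shaker_mid top 0.59 [ 0.6567 -0.0139  0.054 ] [266. 156.]
shaker_mid scene 0.84 [ 0.6573 -0.01    0.0511] [296. 193.]
small_cutter_mid top 0.69 [ 0.6701 -0.1606  0.0207] [317. 156.]
small_cutter_mid top 0.56 [ 0.4075 -0.1952  0.017 ] [329. 249.]
small_cutter_mid scene 0.87 [ 0.4096 -0.1962  0.0205] [294. 255.]
small_cutter_mid scene 0.6 [ 0.661  -0.1589  0.0141] [340. 218.]
timer_mid top 0.86 [0.5389 0.0321 0.0282] [248. 200.]
timer_mid scene 0.61 [0.5442 0.0279 0.0269] [261. 209.]
cup_stack_mid top 0.9 [ 0.3198 -0.2016  0.0458] [332. 282.]
cup_stack_mid top 0.88 [0.6651 0.1092 0.045 ] [221. 153.]
cup_stack_mid scene 0.69 [ 0.3248 -0.1966  0.0412] [271. 262.]
cup_stack_mid scene 0.58 [0.663  0.1071 0.0428] [267. 185.]
large_cutter_mid top 0.51 [ 0.5306 -0.0918  0.0166] [292. 204.]
large_cutter_mid scene 0.83 [ 0.5372 -0.0974  0.0186] [294. 225.]
blue_tray_orange_pad top 0.73 [0.5192 0.2487 0.0087] [172. 205.]
blue_tray_green_pad top 0.9 [0.614  0.265  0.0074] [168. 172.]
blue_tray_green_pad top 0.36 [0.669  0.1075 0.0446] [222. 152.]
blue_tray_green_pad scene 0.67 [0.6127 0.26   0.0047] [221. 189.]
white_tray_orange_pad top 0.92 [ 0.5179 -0.3275  0.0069] [375. 211.]
white_tray_orange_pad scene 0.58 [ 0.5204 -0.3246  0.0061] [366. 261.]
white_tray_green_pad top 0.69 [ 0.6131 -0.3094  0.0084] [369. 178.]
white_tray_green_pad scene 0.59 [ 0.6162 -0.3105  0.0055] [381. 244.]
{'clock': 1.0, 'joints': array([ 1.5656,  0.3847,  0.0079,  0.    , -1.194 , -0.2586]), 'dq': array([-0.0001,  0.0019, -0.0003, -0.0019, -0.0013,  0.0007]), 'tau': array([  0.0005, -39.2097,  18.8621,   4.1909,  -0.0005,  -0.    ]), 'position': array([0.1629, 0.6034, 0.4047]), 'orientation': array([ 0.9913, -0.1315,  0.    , -0.    ]), 'contact_force': array([-0.0143,  0.9724,  0.3413]), 'ft_torque': array([-0.0142,  0.0327,  0.0221]), 'grip_force': 0.0, 'finger_gap': 0.08516185363779105} 0.1547
```

View pics/top.png

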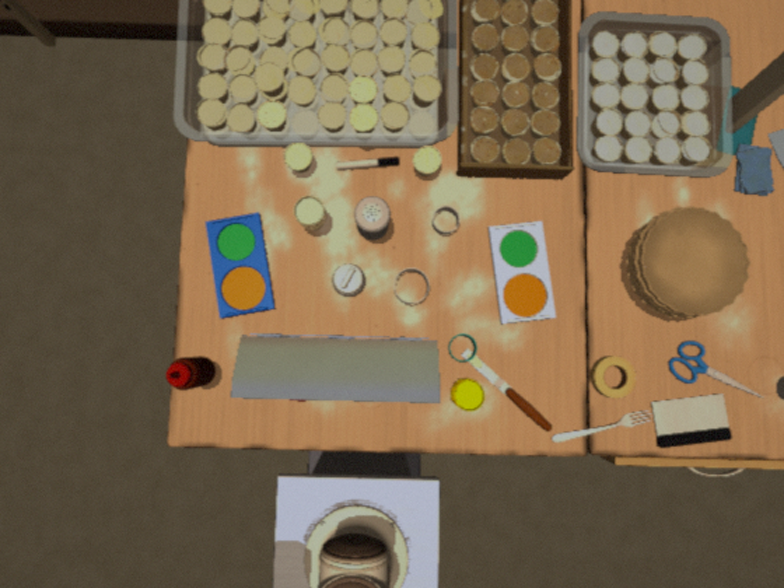

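View pics/scene.png

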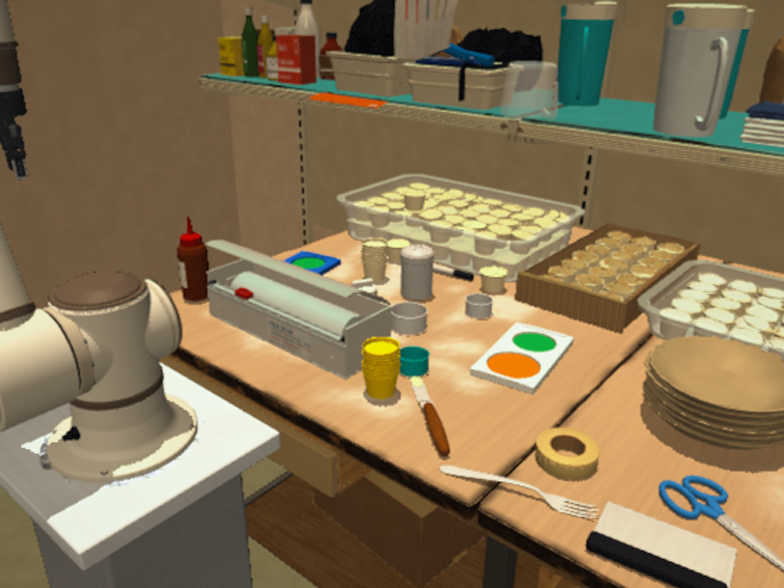

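```bash
cat >> h.py <<'E'
np.set_printoptions(precision=4,suppress=True)
def go(x,y,z,yaw=None):
    "tool-frame shift (after turning to yaw) to bring TCP to x,y,z"
    s=ctrl.observe(); M=R.from_quat(s["orientation"]).as_matrix(); cur=np.degrees(np.arctan2(M[1,0],M[0,0]))
    d=np.array([x,y,z])-s["position"]
    ps=np.radians(cur if yaw is None else yaw)
    T=np.array([[np.cos(ps),np.sin(ps),0],[np.sin(ps),-np.cos(ps),0],[0,0,-1]])
    print("t",round(s["clock"],2),"pos",s["position"],"tilt",np.degrees(np.arccos(-M[2,2])).round(2),"yaw",round(cur,2),"wz",None if yaw is None else -np.radians(yaw-cur),"shift",T@d,"gap",round(s["finger_gap"],4),"grip",round(s["grip_force"],1),"F",s["contact_force"],"j",s["joints"].round(2))
E
python3 - <<'E'
from h import *
im=ctrl.camera("top")
hsv=cv2.cvtColor(im,cv2.COLOR_RGB2HSV)
for nm,(u,v),h in (("bo",(172,205),(5,18)),("bg",(168,172),(50,75)),("wo",(375,211),(5,18)),("wg",(369,178),(50,75))):
    m=cv2.inRange(hsv,(h[0],190,80),(h[1],255,255)); k=np.zeros_like(m); cv2.circle(k,(u,v),24,255,-1); m&=k
    n,l,st,c=cv2.connectedComponentsWithStats(m); i=1+np.argmax(st[1:,4]); print(nm,st[i],c[i],ray("top",*c[i],0.008))
a=im[95:215,200:345]
b=ctrl.camera("scene")[160:300,225:375]
o=np.hstack([cv2.resize(a,(400,331),interpolation=2),cv2.resize(b,(355,331),interpolation=2)])
cv2.imwrite("pics/crop.png",o[:,:,::-1])
print(ctrl.get_calibration("wrist"))
E
```

```text
bo [159 191  29  30 589] [172.9593 205.1851] [0.5197 0.245  0.008 ]Traceback (most recent call last):
  File "<stdin>", line 6, in <module>
    return _wrapfunc(a, 'argmax', axis=axis, out=out, **kwds)
    return bound(*args, **kwds)
ValueError: attempt to get argmax of an empty sequence
```

```bash
python3 -m creep '[0,0,-0.03,0,0,-0.11,0.085,0,0,-0.03,0,0,-0.11,0.085,0,0,-0.03,0,0,-0.11,0.085,0,0,-0.01,0,0,-0.11,0.085]'; python3 -c "
from h import *
go(0.657,-0.012,0.42)"
```

```text
clock: 1.38
position: [0.1632, 0.6034, 0.5104]
orientation: [0.996, 0.091, 0.002, -0.004]
contact_force: [0.7, 0.5, 1.8]
finger_gap: 0.0849
grip_force: 0.0
t 1.38 pos [0.1632 0.6034 0.5104] tilt 0.51 yaw 10.43 wz None shift [0.3743 0.6946 0.0904] gap 0.0849 grip 0.0 F [0.669  0.4559 1.7803] j [ 1.57  0.33  0.19  0.   -1.42  0.19]
```

Run:
```python
from h import *
im=ctrl.camera("top")
hsv=cv2.cvtColor(im,cv2.COLOR_RGB2HSV)
for nm,(u,v),h in (("bo",(172,205),(5,18)),("bg",(168,172),(45,80)),("wo",(375,211),(5,18)),("wg",(369,178),(45,80))):
    m=cv2.inRange(hsv,(h[0],180,60),(h[1],255,255)); k=np.zeros_like(m); cv2.circle(k,(u,v),24,255,-1); m&=k
    if not m.any(): print(nm,hsv[v,u]);continue
    n,l,st,c=cv2.connectedComponentsWithStats(m); i=1+np.argmax(st[1:,4]); print(nm,st[i],c[i],ray("top",*c[i],0.008))
a=im[95:215,200:345]
b=ctrl.camera("scene")[160:300,225:375]
o=np.hstack([cv2.resize(a,(400,331),interpolation=2),cv2.resize(b,(355,331),interpolation=2)])
cv2.imwrite("pics/crop.png",o[:,:,::-1])
print(ctrl.get_calibration("wrist"))
```

```text
bo [159 191  30  30 598] [173.0385 205.0251] [0.5201 0.2448 0.008 ]
bg [164 164   3   3   4] [164.75 165.  ] [0.6344 0.2744 0.008 ]
wo [360 196  30  30 679] [374.5302 210.5361] [ 0.519  -0.3261  0.008 ]
wg [359 167  23  22 284] [370.3099 177.4401] [ 0.6139 -0.3143  0.008 ]
{'mtx': array([[336.3169,   0.    , 279.7488],
       [  0.    , 336.3169, 208.6734],
       [  0.    ,   0.    ,   1.    ]]), 'rvec': array([-2.2378,  1.873 ,  0.2714]), 'tvec': array([0.5685, 0.1921, 0.5485])}
```

View pics/crop.png

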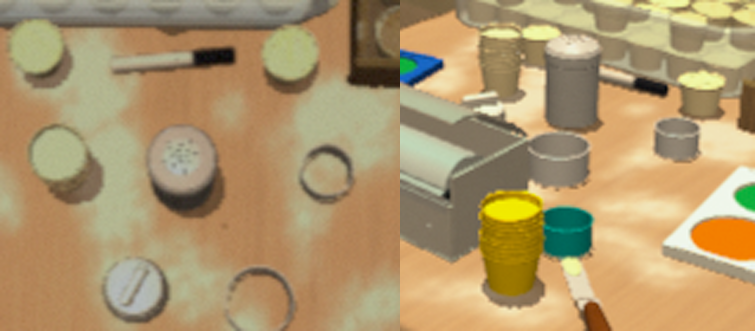

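The cream ribbed tall stack (top px 221,152) is the cup stack: it is twice as high as the custard cups at top px (214,112) and (305,114). The yellow stack at (334,282) is the look-alike. The plain steel small ring at top px (318,157) is the small cutter. The turquoise ring at (330,249) is the look-alike, and the bigger steel ring at (293,205) is the large cutter.

```bash
python3 -m creep '[0.019,0.035,0,0,0,0,0.085,0.019,0.035,0,0,0,0,0.085,0.019,0.035,0,0,0,0,0.085,0.019,0.035,0,0,0,0,0.085,0.019,0.035,0,0,0,0,0.085,0.019,0.035,0,0,0,0,0.085,0.019,0.035,0,0,0,0,0.085,0.019,0.035,0,0,0,0,0.085,0.019,0.035,0,0,0,0,0.085,0.019,0.035,0,0,0,0,0.085,0.019,0.035,0.005,0,0,0,0.085,0.019,0.035,0.01,0,0,0,0.085]'>/dev/null; python3 -m creep '[0.019,0.035,0.01,0,0,0,0.085,0.019,0.035,0.01,0,0,0,0.085,0.019,0.035,0.01,0,0,0,0.085,0.019,0.035,0.01,0,0,0,0.085,0.019,0.035,0.01,0,0,0,0.085,0.019,0.035,0.01,0,0,0,0.085,0.019,0.035,0.005,0,0,0,0.085,0.019,0.035,0.005,0,0,0,0.085,0,0,0,0,0,0,0.085]'>/dev/null
python3 - <<'E'
from h import *
go(0.657,-0.012,0.42)
save("wrist","w1.png",s=1.4)
for n in "shaker_mid small_cutter_mid timer_mid cup_stack_mid large_cutter_mid blue_tray_orange_pad blue_tray_green_pad white_tray_orange_pad white_tray_green_pad".split():
        for r in ctrl.pinpoint(n,"wrist")[:3]:
            P=w("wrist",r["location"]); print(n,round(r["p"],2),P,px("wrist",P).round())
E
```

```text
t 3.23 pos [ 0.6623 -0.0242  0.4144] tilt 0.38 yaw 9.57 wz None shift [-0.0032 -0.0129 -0.0056] gap 0.0851 grip 0.0 F [ 0.4056  0.2056 -0.1668] j [ 0.21  0.45  0.13  0.   -1.26  1.53]
small_cutter_mid 0.84 [ 0.6688 -0.1558  0.0196] [401. 189.]
small_cutter_mid 0.73 [ 0.4078 -0.1943  0.0202] [376. 381.]
timer_mid 0.63 [0.5384 0.0349 0.0282] [217. 270.]
cup_stack_mid 0.65 [0.6614 0.1093 0.0485] [156. 158.]
large_cutter_mid 0.59 [ 0.5298 -0.0882  0.0256] [318. 291.]
blue_tray_orange_pad 0.83 [0.5142 0.2458 0.0142] [ 44. 255.]
blue_tray_orange_pad 0.35 [0.6562 0.1169 0.0444] [150. 161.]
blue_tray_green_pad 0.71 [0.6129 0.2717 0.0148] [ 19. 171.]
blue_tray_green_pad 0.58 [0.542  0.0337 0.0338] [218. 270.]
white_tray_orange_pad 0.57 [ 0.5223 -0.3182  0.0161] [492. 321.]
white_tray_green_pad 0.61 [ 0.6135 -0.3074  0.0116] [507. 254.]
```

View pics/w1.png

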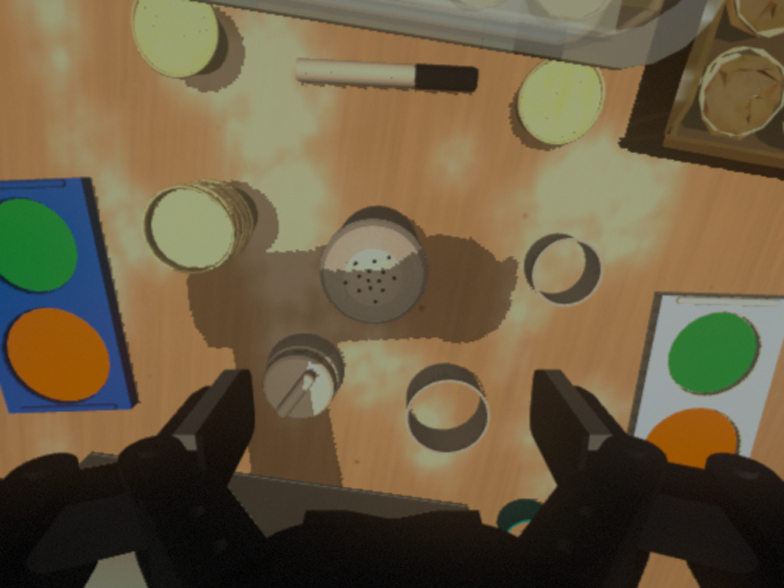

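Run:
```python
from h import *
for n,u,v,z in (("shaker",373,272,.095),("holes",373,282,.106),("cup",192,228,.086),("cut",563,272,.031),("timer",298,386,.043),("large",447,415,.036),("bo",59,354,.008),("bg",31,246,.008),("wg",714,353,.008),("wo",692,455,.008)):
    print(n,ray("wrist",u/1.4,v/1.4,z))
im=ctrl.camera("wrist")
hsv=cv2.cvtColor(im,cv2.COLOR_RGB2HSV)
for nm,(u,v),h in (("bo",(42,253),(5,18)),("bg",(22,176),(50,75)),("wg",(510,252),(50,75))):
    m=cv2.inRange(hsv,(h[0],225 if nm=="bo" else 150,50),(h[1],255,255)); k=np.zeros_like(m); cv2.circle(k,(u,v),42,255,-1); m&=k
    n,l,st,c=cv2.connectedComponentsWithStats(m); i=1+np.argmax(st[1:,4]); 
    cn=max(cv2.findContours((l==i).astype(np.uint8),0,1)[0],key=len); cn=cn[cn[:,0,0]>2]
    e=cv2.fitEllipse(cn); print(nm,st[i],e,ray("wrist",*e[0],0.008))
```

```text
shaker [ 0.6558 -0.0067  0.095 ]
holes [ 0.6522 -0.0077  0.106 ]
cup [0.6618 0.1132 0.086 ]
cut [ 0.6662 -0.1534  0.031 ]
timer [0.5382 0.0375 0.043 ]
large [ 0.5296 -0.089   0.036 ]
bo [0.5129 0.252  0.008 ]
bg [0.6065 0.273  0.008 ]
wg [ 0.615  -0.3132  0.008 ]
wo [ 0.513  -0.3305  0.008 ]
bo [  14  218   70   64 3445] ((48.524559020996094, 249.9547576904297), (58.32745361328125, 73.19268798828125), 122.97045135498047) [0.5183 0.244  0.008 ]
bg [   0  140   64   65 3278] ((30.112056732177734, 172.0791473388672), (57.59703826904297, 71.40094757080078), 132.10052490234375) [0.6126 0.2636 0.008 ]
wg [ 481  226   59   55 2486] ((509.9866943359375, 253.13531494140625), (49.30014419555664, 62.20220184326172), 56.60953903198242) [ 0.6137 -0.3138  0.008 ]
```

```bash
python3 -m creep '[-0.004,-0.015,0.03,0,0,0,0.085,0,0,0.035,0,0,0,0.085,0,0,0.035,0,0,0,0.085,0,0,0.035,0,0,0,0.085,0,0,0.03,0,0,0,0.085,0,0,0.02,0,0,0,0.085,0,0,0.011,0,0,0,0.085,0,0,0,0,0,0,0.085]'; python3 -m creep '[0,0,0,0,0,0,0.06,0,0,0,0,0,0,0.06,0,0,0,0,0,0,0.06,0,0,0,0,0,0,0.06,0,0,0,0,0,0,0.06,0,0,0,0,0,0,0.06]' 60;python3 -c "
from h import *
go(0.657,-0.012,0.42)"
```

```text
clock: 4.45
position: [0.6528, -0.0057, 0.2249]
orientation: [0.996, 0.087, 0.001, -0.0]
contact_force: [-1.4, -0.2, -2.0]
finger_gap: 0.0846
grip_force: 0.0
clock: 4.95
position: [0.6534, -0.005, 0.2242]
orientation: [0.996, 0.088, 0.0, 0.0]
contact_force: [-0.6, -2.3, 5.2]
finger_gap: 0.0678
grip_force: 65.8
t 4.95 pos [ 0.6534 -0.005   0.2242] tilt 0.04 yaw 10.14 wz None shift [ 0.0023  0.0075 -0.1958] gap 0.0678 grip 65.8 F [-0.6148 -2.3203  5.1961] j [ 0.24  0.6  -0.13  0.   -0.85  1.51]
```

```bash
python3 -m creep '[0,0,-0.02,0,0,0,0.06,0,0,-0.03,0,0,0,0.06,0,0,-0.035,0,0,0,0.06,0,0,-0.035,0,0,0,0.06,-0.011,-0.034,0,0,0,0,0.06,-0.011,-0.034,0,0,0,0,0.06,-0.011,-0.034,0,0,0,0,0.06,-0.011,-0.034,0,0,0,0,0.06,-0.011,-0.034,0,0,0,0,0.06,-0.011,-0.034,0,0,0,0,0.06]'>/dev/null; python3 -m creep '[-0.011,-0.034,0,0,0,0,0.06,-0.011,-0.034,0,0,0,0,0.06,0,0,0,0,0,0,0.06,0,0,0,0,0,0,0.06,0,0,0,0,0,0,0.06]';python3 - <<'E'
from h import *
go(0.519,0.247,0.25)
save("wrist","w2.png",s=1.4)
for n in ("blue_tray_orange_pad","blue_tray_green_pad","shaker_mid"):
  for cam in ("wrist","top","scene"):
    for r in ctrl.pinpoint(n,cam)[:1]: print(n,cam,round(r["p"],2),w(cam,r["location"]))
E
```

```text
clock: 6.2
position: [0.5183, 0.2476, 0.3424]
orientation: [0.996, 0.088, -0.001, 0.0]
contact_force: [0.2, -0.0, -2.0]
finger_gap: 0.0682
grip_force: 66.5
t 6.2 pos [0.5183 0.2476 0.3424] tilt 0.15 yaw 10.14 wz None shift [0.0005 0.0007 0.0924] gap 0.0682 grip 66.5 F [ 0.1696 -0.0347 -1.9684] j [ 0.73  0.35 -0.21 -0.   -1.01  1.02]
blue_tray_orange_pad wrist 0.92 [0.5189 0.242  0.0106]
blue_tray_orange_pad top 0.64 [0.5188 0.2485 0.0068]
blue_tray_green_pad wrist 0.84 [0.6133 0.2632 0.0113]
blue_tray_green_pad top 0.64 [0.6113 0.2662 0.0095]
blue_tray_green_pad scene 0.41 [0.6164 0.2604 0.0084]
shaker_mid wrist 0.67 [0.6636 0.106  0.0459]
shaker_mid top 0.84 [ 0.6583 -0.0132  0.0535]
```

View pics/w2.png

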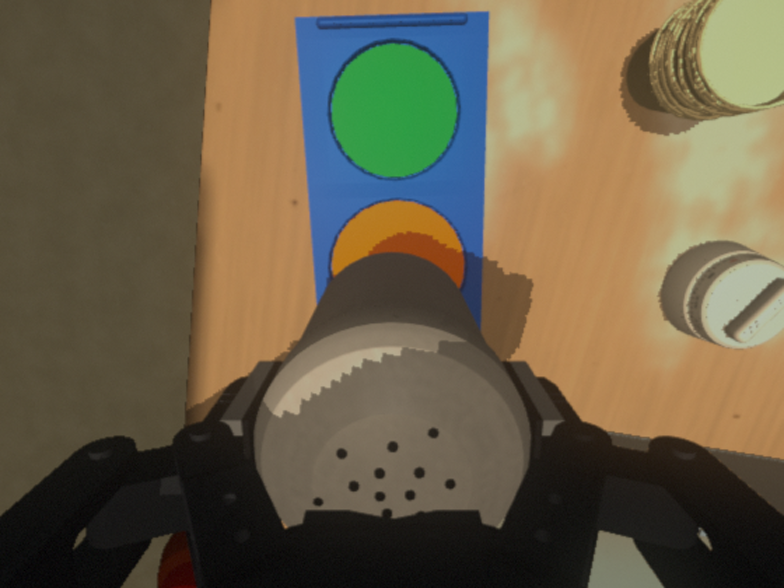

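Run:
```python
from h import *
im=ctrl.camera("wrist"); hsv=cv2.cvtColor(im,cv2.COLOR_RGB2HSV)
m=cv2.inRange(hsv,(50,100,50),(75,255,255)); n,l,st,c=cv2.connectedComponentsWithStats(m); i=1+np.argmax(st[1:,4])
cn=max(cv2.findContours((l==i).astype(np.uint8),0,1)[0],key=len); e=cv2.fitEllipse(cn); g=ray("wrist",*e[0],0.008); print(e,g)
for y in (9.,10.,11.): print(y,g-0.096*np.array([np.cos(np.radians(y)),np.sin(np.radians(y)),0]))
# tray long edges at z=.012
for a,b in (((297,18),(313,215)),((489,13),(484,300))):
    p,q=[ray("wrist",u/1.4,v/1.4,.012) for u,v in (a,b)]; d=p-q; print(np.degrees(np.arctan2(d[1],d[0])),p,q)
print(ray("wrist",392/1.4,452/1.4,.212),ray("wrist",387/1.4,470/1.4,.222))
```

```text
((280.074462890625, 80.48084259033203), (87.06053924560547, 93.1158676147461), 179.22579956054688) [0.6129 0.2633 0.008 ]
9.0 [0.518  0.2483 0.008 ]
10.0 [0.5183 0.2467 0.008 ]
11.0 [0.5186 0.245  0.008 ]
12.060340787738316 [0.6529 0.3254 0.012 ] [0.5437 0.3021 0.012 ]
12.219750020134938 [0.6744 0.2184 0.012 ] [0.5076 0.1822 0.012 ]
[0.5187 0.2468 0.212 ] [0.5208 0.2484 0.222 ]
```

```bash
python3 -m creep '[0,0.003,0.02,0,0,0,0.06,0,0,0.035,0,0,0,0.06,0,0,0.03,0,0,0,0.06,0,0,0.015,0,0,0,0.06,0,0,0.004,0,0,0,0.06,0,0,0.002,0,0,0,0.06,0,0,0,0,0,0,0.06,0,0,0,0,0,0,0.06]'
```

```text
clock: 7.42
position: [0.52, 0.2448, 0.2393]
orientation: [0.996, 0.088, 0.001, -0.001]
contact_force: [0.3, 0.5, -1.7]
finger_gap: 0.0677
grip_force: 66.6
```

```bash
python3 -m creep '[0,0,0.002,0,0,0,0.06,0,0,0.002,0,0,0,0.06,0,0,0,0,0,0,0.06]';python3 -m creep '[0,0,0.001,0,0,0,0.06,0,0,0.001,0,0,0,0.06,0,0,0,0,0,0,0.06]';python3 -m creep '[0,0,0.001,0,0,0,0.06,0,0,0,0,0,0,0.06]'
```

```text
clock: 7.67
position: [0.5193, 0.2443, 0.234]
orientation: [0.996, 0.088, 0.0, -0.0]
contact_force: [-0.7, 0.8, -3.1]
finger_gap: 0.0675
grip_force: 66.6
clock: 7.92
position: [0.5195, 0.2444, 0.2322]
orientation: [0.996, 0.088, 0.0, -0.0]
contact_force: [-1.1, -0.3, 0.1]
finger_gap: 0.0681
grip_force: 67.1
clock: 8.08
position: [0.5195, 0.2444, 0.2322]
orientation: [0.996, 0.088, 0.0, -0.0]
contact_force: [-2.7, -0.7, 6.1]
finger_gap: 0.0677
grip_force: 67.4
```

```bash
python3 -m creep '[0,0,0,0,0,0,0.085,0,0,0,0,0,0,0.085,0,0,0,0,0,0,0.085,0,0,0,0,0,0,0.085,0,0,-0.02,0,0,0,0.085,0,0,-0.04,0,0,0,0.085,0,0,-0.04,0,0,0,0.085,0,0,-0.03,0,0,0,0.085]'; python3 -m creep '[0.006,0.035,0,0,0,0,0.085,0.006,0.035,0,0,0,0,0.085,0.006,0.035,0,0,0,0,0.085,0.006,0.035,0,0,0,0,0.085,0.006,0.035,0,0,0,0,0.085,0.006,0.035,0,0,0,0,0.085,0.006,0.035,0,0,0,0,0.085,0.006,0.035,0,0,0,0,0.085,0.006,0.035,0,0,0,0,0.085,0.006,0.035,0,0,0,0,0.085,0.006,0.035,0,0,0,0,0.085,0.008,0.036,0,0,0,0,0.085]' >/dev/null;  python3 -m creep '[0,0,0,0,0,0,0.085,0,0,0,0,0,0,0.085]'
python3 - <<'E'
from h import *
save("wrist","w3.png",s=1.4)
go(0.667,-0.157,0.25)
for n in ("small_cutter_mid","white_tray_green_pad","white_tray_orange_pad"):
    for r in ctrl.pinpoint(n,"wrist")[:1]: print(n,round(r["p"],2),w("wrist",r["location"]))
E
```

```text
clock: 8.75
position: [0.5197, 0.2444, 0.3638]
orientation: [0.996, 0.088, 0.001, -0.0]
contact_force: [1.2, 0.2, -0.3]
finger_gap: 0.0849
grip_force: 0.0
clock: 9.92
position: [0.6662, -0.1593, 0.3594]
orientation: [0.996, 0.086, -0.001, -0.0]
contact_force: [-0.7, -0.6, 0.3]
finger_gap: 0.0852
grip_force: 0.0
t 9.97 pos [ 0.666  -0.158   0.3598] tilt 0.08 yaw 10.0 wz None shift [ 0.0012 -0.0008  0.1098] gap 0.0846 grip 0.0 F [-0.0213  1.0282  0.1931] j [ 0.    0.52  0.11 -0.   -1.16  1.74]
white_tray_green_pad 0.72 [ 0.6123 -0.311   0.0057]
white_tray_orange_pad 0.62 [ 0.522  -0.3209  0.0115]
```

View pics/w3.png

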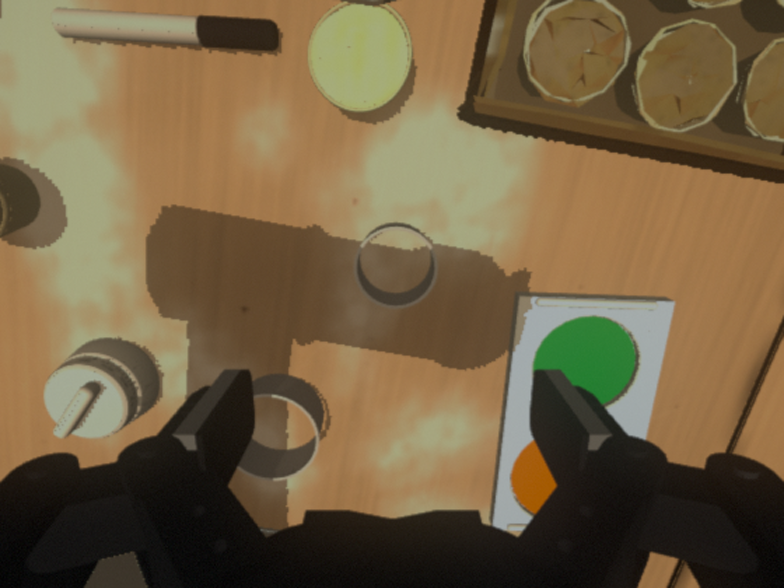

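Run:
```python
from h import *
for z in (0,.015,.031): print(ray("wrist",397/1.4,265/1.4,z))
save("scene","s2.png",s=1.4)
im=ctrl.camera("wrist"); hsv=cv2.cvtColor(im,cv2.COLOR_RGB2HSV)
m=cv2.inRange(hsv,(50,100,50),(75,255,255)); n,l,st,c=cv2.connectedComponentsWithStats(m); i=1+np.argmax(st[1:,4])
cn=max(cv2.findContours((l==i).astype(np.uint8),0,1)[0],key=len); cn=cn[cn[:,0,1]<258]; e=cv2.fitEllipse(cn); print(e,ray("wrist",*e[0],0.008))
```

```text
[ 0.6613 -0.1608  0.    ]
[ 0.6647 -0.16    0.015 ]
[ 0.6683 -0.1592  0.031 ]
((418.86871337890625, 261.0166015625), (64.35081481933594, 74.61185455322266), 56.87417221069336) [ 0.6128 -0.3132  0.008 ]
```

View pics/s2.png

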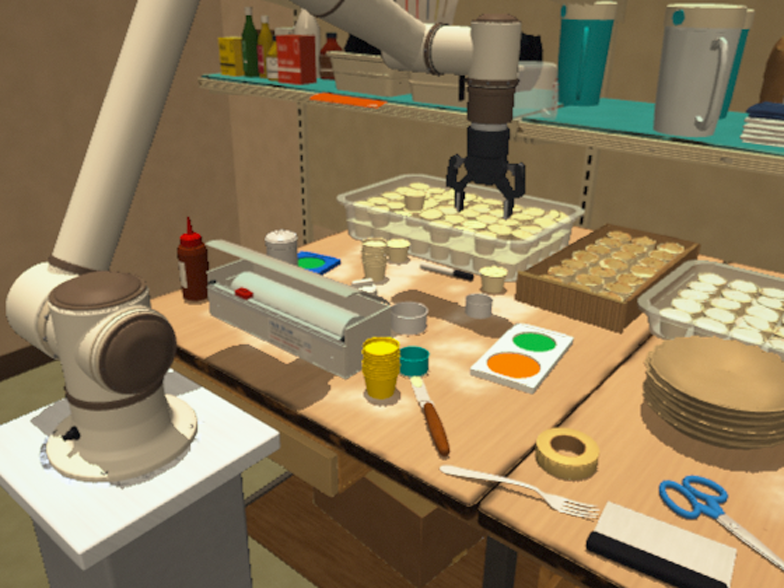

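```bash
python3 -m creep '[0.001,0.001,0.02,0,0,0,0.085,0,0,0.04,0,0,0,0.085,0,0,0.04,0,0,0,0.085,0,0,0.035,0,0,0,0.085,0,0,0.03,0,0,0,0.085,0,0,0.012,0,0,0,0.085,0,0,0.005,0,0,0,0.085,0,0,0,0,0,0,0.085,0,0,0,0,0,0,0.085]';python3 -m creep '[0,0,0,0,0,0,0.045,0,0,0,0,0,0,0.045,0,0,0,0,0,0,0.045,0,0,0,0,0,0,0.045,0,0,0,0,0,0,0.045,0,0,0,0,0,0,0.045,0,0,0,0,0,0,0.045,0,0,0,0,0,0,0.045]' 35
```

```text
clock: 10.97
position: [0.6682, -0.1578, 0.1809]
orientation: [0.996, 0.089, 0.002, 0.0]
contact_force: [0.1, -0.1, 1.0]
finger_gap: 0.0847
grip_force: 0.0
clock: 11.63
position: [0.6679, -0.1581, 0.1811]
orientation: [0.996, 0.088, 0.002, 0.0]
contact_force: [-1.3, 1.2, 6.9]
finger_gap: 0.0526
grip_force: 37.0
```

```bash
python3 -m creep '[0,0,-0.02,0,0,0,0.045,0,0,-0.04,0,0,0,0.045,0,0,-0.04,0,0,0,0.045,0,0,-0.04,0,0,0,0.045]'; python3 -m creep '[0.002,-0.035,-0.01,0,0,0,0.045,0.002,-0.035,0,0,0,0,0.045,0.002,-0.036,0,0,0,0,0.045,0.002,-0.036,0,0,0,0,0.045,0.002,-0.036,0,0,0,0,0.045,0.002,-0.036,0,0,0,0,0.045,0.002,-0.035,0,0,0,0,0.045,0.002,-0.035,0,0,0,0,0.045,0.001,-0.035,0,0,0,0,0.045,0.001,-0.035,0,0,0,0,0.045,0.001,-0.035,0,0,0,0,0.045,0.001,-0.035,0,0,0,0,0.045]' >/dev/null;  python3 -m creep '[0,0,0,0,0,0,0.045,0,0,0,0,0,0,0.045,0,0,0,0,0,0,0.045]'
python3 - <<'E'
from h import *
save("wrist","w4.png",s=1.4)
go(0.613,0.2635,0.20)
for n in ("blue_tray_green_pad",):
    for r in ctrl.pinpoint(n,"wrist")[:1]: print(n,round(r["p"],2),w("wrist",r["location"]))
E
```

```text
clock: 11.97
position: [0.6668, -0.1581, 0.3201]
orientation: [0.996, 0.088, -0.001, -0.0]
contact_force: [1.7, -0.1, -0.1]
finger_gap: 0.0524
grip_force: 37.0
clock: 13.22
position: [0.6124, 0.2627, 0.3286]
orientation: [0.996, 0.088, -0.0, 0.0]
contact_force: [1.3, -0.4, 0.1]
finger_gap: 0.0526
grip_force: 37.0
t 13.27 pos [0.6126 0.262  0.3287] tilt 0.03 yaw 10.05 wz None shift [ 0.0007 -0.0014  0.1287] gap 0.0525 grip 37.0 F [-0.3051  0.0784 -0.3942] j [ 0.65  0.51  0.01 -0.   -1.08  1.1 ]
```

View pics/w4.png

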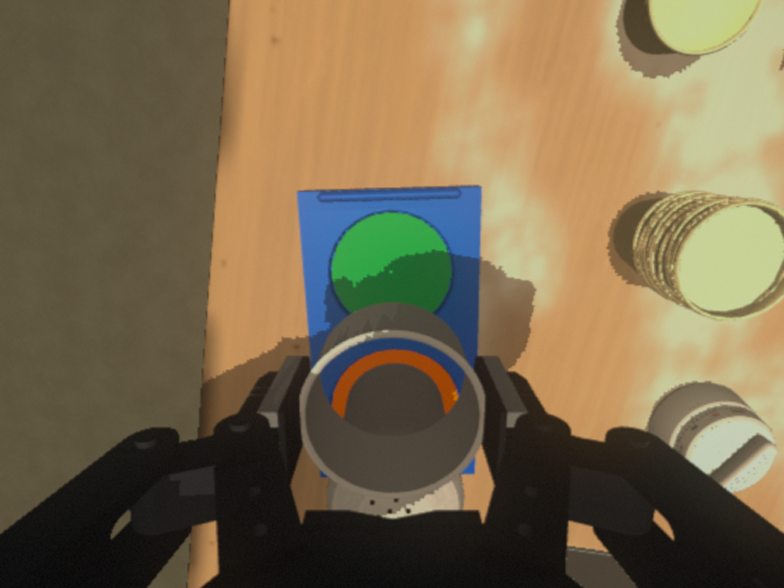

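```bash
python3 - <<'E'
from h import *
print(ray("wrist",393/1.4,412/1.4,.179))
c=ray("wrist",391/1.4,273/1.4,.008);print("green",c)
E
python3 -m creep '[0,-0.001,0.02,0,0,0,0.045,0,0,0.04,0,0,0,0.045,0,0,0.03,0,0,0,0.045,0,0,0.02,0,0,0,0.045,0,0,0.012,0,0,0,0.045,0,0,0.006,0,0,0,0.045,0,0,0,0,0,0,0.045,0,0,0,0,0,0,0.045]'
```

```text
[0.613  0.2613 0.179 ]
green [0.6113 0.2618 0.008 ]
clock: 13.98
position: [0.6131, 0.2637, 0.2019]
orientation: [0.996, 0.088, 0.001, -0.0]
contact_force: [-0.1, -0.5, 0.1]
finger_gap: 0.0526
grip_force: 37.0
```

```bash
python3 -m creep '[-0.001,0.001,0.006,0,0,0,0.045,0,0,0.003,0,0,0,0.045,0,0,0,0,0,0,0.045]';python3 -m creep '[0,0,0.002,0,0,0,0.045,0,0,0,0,0,0,0.045]';python3 -m creep '[0,0,0.001,0,0,0,0.045,0,0,0,0,0,0,0.045]';python3 -m creep '[0,0,0.001,0,0,0,0.045,0,0,0,0,0,0,0.045]'
```

```text
clock: 14.23
position: [0.6114, 0.2626, 0.1918]
orientation: [0.996, 0.088, -0.0, -0.0]
contact_force: [-0.1, -0.9, -1.4]
finger_gap: 0.053
grip_force: 37.0
clock: 14.4
position: [0.6115, 0.2628, 0.1898]
orientation: [0.996, 0.088, 0.0, -0.0]
contact_force: [0.1, -0.4, -0.8]
finger_gap: 0.0525
grip_force: 37.0
clock: 14.57
position: [0.6117, 0.2629, 0.1892]
orientation: [0.996, 0.088, 0.0, -0.0]
contact_force: [-0.5, -0.7, 1.6]
finger_gap: 0.0531
grip_force: 37.2
clock: 14.73
position: [0.6117, 0.2629, 0.1891]
orientation: [0.996, 0.088, 0.0, 0.0]
contact_force: [-2.7, 0.1, 5.6]
finger_gap: 0.0527
grip_force: 37.5
```

```bash
python3 -m creep '[0,0,0,0,0,0,0.085,0,0,0,0,0,0,0.085,0,0,0,0,0,0,0.085,0,0,0,0,0,0,0.085,0,0,0,0,0,0,0.085,0,0,-0.01,0,0,0,0.085,0,0,-0.03,0,0,0,0.085,0,0,-0.04,0,0,0,0.085,0,0,-0.04,0,0,0,0.085,0,0,-0.04,0,0,0,0.085]' 60; python3 -m creep '[-0.016,0.031,0,0,0,0,0.085,-0.016,0.031,0,0,0,0,0.085,-0.016,0.031,0,0,0,0,0.085,-0.016,0.031,0,0,0,0,0.085,-0.016,0.03,0,0,0,0,0.085,-0.016,0.03,0,0,0,0,0.085,-0.016,0.03,0,0,0,0,0.085,0,0,0,0,0,0,0.085,0,0,0,0,0,0,0.085]'
python3 - <<'E'
from h import *
save("wrist","w5.png",s=1.4)
go(0.54,0.033,0.19)
for n in ("timer_mid","cup_stack_mid"):
    for r in ctrl.pinpoint(n,"wrist")[:1]: print(n,round(r["p"],2),w("wrist",r["location"]))
E
```

```text
clock: 15.57
position: [0.6114, 0.2625, 0.3502]
orientation: [0.996, 0.088, 0.0, 0.0]
contact_force: [0.5, 0.3, -0.1]
finger_gap: 0.085
grip_force: 0.0
clock: 16.32
position: [0.5382, 0.0308, 0.3488]
orientation: [0.996, 0.087, 0.001, -0.0]
contact_force: [-0.1, 0.0, -0.4]
finger_gap: 0.0849
grip_force: 0.0
t 16.37 pos [0.5388 0.0318 0.3487] tilt 0.1 yaw 10.03 wz None shift [ 0.0014 -0.0009  0.1587] gap 0.085 grip 0.0 F [ 0.401  -0.1729  0.6217] j [ 0.36  0.29 -0.28  0.   -0.99  1.39]
timer_mid 0.92 [0.5434 0.0287 0.0263]
cup_stack_mid 0.59 [0.6618 0.11   0.0415]
```

View pics/w5.png

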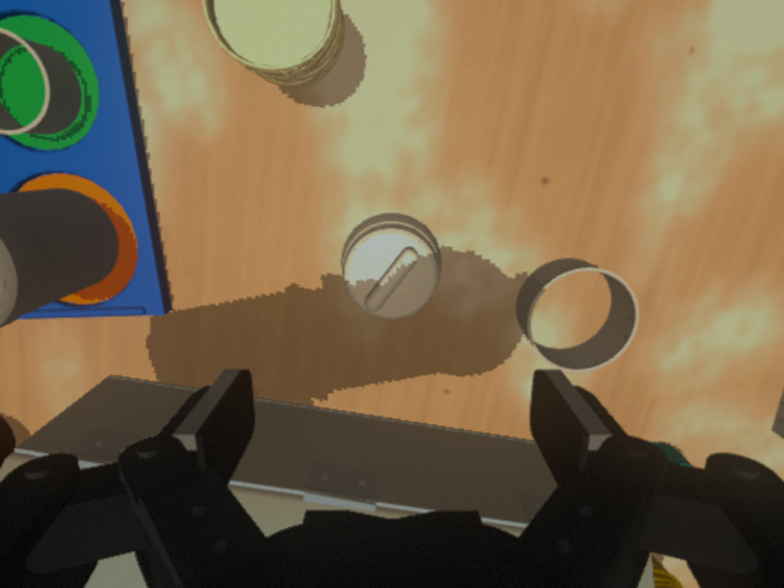

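Run:
```python
from h import *
print("timer",ray("wrist",391.5/1.4,274/1.4,.043),ray("wrist",391/1.4,262/1.4,.028))
print("largecut",ray("wrist",582/1.4,318/1.4,.036))
print("box",[ray("wrist",300/1.4,398/1.4,z) for z in (.05,.1)])
print("cup",ray("wrist",272/1.4,5/1.4,.086))
```

```text
timer [0.5415 0.0335 0.043 ] [0.5454 0.0346 0.028 ]
largecut [ 0.5327 -0.0904  0.036 ]
box [array([0.4535, 0.0766, 0.05  ]), array([0.4825, 0.0708, 0.1   ])]
cup [0.6615 0.1077 0.086 ]
```

Run:
```python
from h import *
for u,v in ((340,337),(245,336)): print([ray("top",u/1.4,v/1.4,z).round(3) for z in (.05,.08,.1,.12)])
```

```text
[array([0.424, 0.042, 0.05 ]), array([0.424, 0.04 , 0.08 ]), array([0.423, 0.038, 0.1  ]), array([0.423, 0.037, 0.12 ])]
[array([0.421, 0.224, 0.05 ]), array([0.421, 0.217, 0.08 ]), array([0.421, 0.212, 0.1  ]), array([0.421, 0.207, 0.12 ])]
```

```bash
python3 -m creep '[0.004,0,0.02,0,0,0,0.085,0,0,0.04,0,0,0,0.085,0,0,0.04,0,0,0,0.085,0,0,0.035,0,0,0,0.085,0,0,0.024,0,0,0,0.085,0,0,0.01,0,0,0,0.085,0,0,0.005,0,0,0,0.085,0,0,0,0,0,0,0.085,0,0,0,0,0,0,0.085]';python3 -m creep '[0,0,0,0,0,0,0.055,0,0,0,0,0,0,0.055,0,0,0,0,0,0,0.055,0,0,0,0,0,0,0.055,0,0,0,0,0,0,0.055,0,0,0,0,0,0,0.055,0,0,0,0,0,0,0.055]' 45
```

```text
clock: 17.22
position: [0.5437, 0.0338, 0.1749]
orientation: [0.996, 0.089, 0.001, -0.0]
contact_force: [0.6, -0.2, -0.0]
finger_gap: 0.0852
grip_force: 0.0
clock: 17.8
position: [0.5435, 0.0334, 0.1758]
orientation: [0.996, 0.088, 0.002, -0.0]
contact_force: [-1.0, 0.7, 7.4]
finger_gap: 0.0663
grip_force: 50.4
```

```bash
python3 -m creep '[0,0,-0.02,0,0,0,0.055,0,0,-0.04,0,0,0,0.055,0,0,-0.04,0,0,0,0.055,0,0,-0.04,0,0,0,0.055]'; python3 -m creep '[-0.009,0.035,0,0,0,0,0.055,-0.009,0.035,0,0,0,0,0.055,-0.009,0.035,0,0,0,0,0.055,-0.009,0.035,0,0,0,0,0.055,-0.009,0.035,0,0,0,0,0.055,-0.009,0.035,0,0,0,0,0.055,-0.009,0.035,0,0,0,0,0.055,-0.009,0.035,0,0,0,0,0.055,-0.008,0.035,0,0,0,0,0.055,-0.008,0.036,0,0,0,0,0.055,0,0,0,0,0,0,0.055,0,0,0,0,0,0,0.055]'
python3 - <<'E'
from h import *
save("wrist","w6.png",s=1.4)
go(0.519,-0.327,0.184)
for n in ("white_tray_green_pad","white_tray_orange_pad"):
    for r in ctrl.pinpoint(n,"wrist")[:1]: print(n,round(r["p"],2),w("wrist",r["location"]))
im=ctrl.camera("wrist"); hsv=cv2.cvtColor(im,cv2.COLOR_RGB2HSV)
m=cv2.inRange(hsv,(50,100,50),(75,255,255)); n,l,st,c=cv2.connectedComponentsWithStats(m); i=1+np.argmax(st[1:,4])
cn=max(cv2.findContours((l==i).astype(np.uint8),0,1)[0],key=len); e=cv2.fitEllipse(cn); print(e,ray("wrist",*e[0],0.008))
E
```

```text
clock: 18.13
position: [0.5421, 0.0329, 0.3155]
orientation: [0.996, 0.088, -0.0, -0.0]
contact_force: [1.2, 0.4, -1.4]
finger_gap: 0.0659
grip_force: 51.1
clock: 19.13
position: [0.5167, -0.3297, 0.3134]
orientation: [0.996, 0.086, -0.0, -0.0]
contact_force: [-0.2, 0.2, -2.1]
finger_gap: 0.0664
grip_force: 51.2
t 19.18 pos [ 0.5169 -0.3284  0.3135] tilt 0.05 yaw 9.97 wz None shift [ 0.0023 -0.001   0.1295] gap 0.0662 grip 51.2 F [ 0.0532  0.0077 -2.0717] j [-0.3   0.44 -0.15 -0.   -0.98  2.05]
white_tray_green_pad 0.6 [ 0.6123 -0.3125  0.0076]
white_tray_orange_pad 0.92 [ 0.5219 -0.3221  0.0147]
((283.6065673828125, 72.60659790039062), (97.25083923339844, 104.44495391845703), 0.8298730850219727) [ 0.6151 -0.3123  0.008 ]
```

View pics/w6.png

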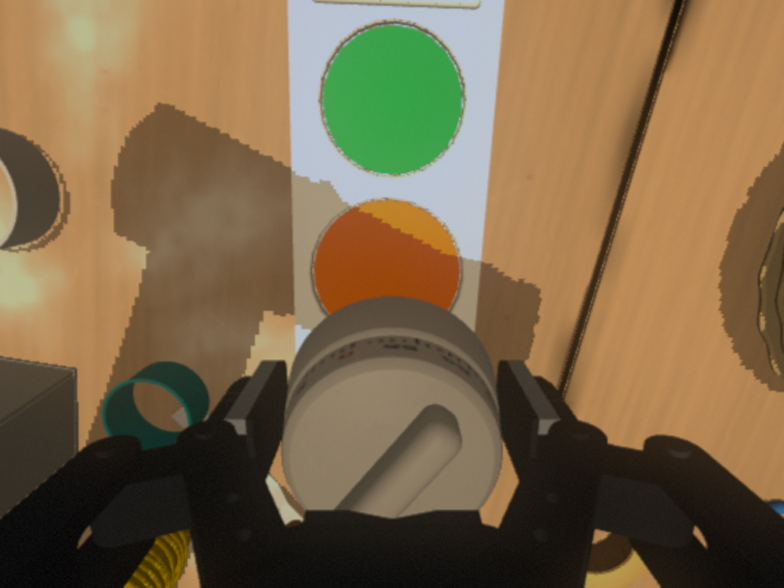

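Run:
```python
from h import *
g=ray("wrist",392.5/1.4,98/1.4,.008); o=ray("wrist",387/1.4,273/1.4,.008); t=ray("wrist",392.5/1.4,446/1.4,.181)
print(g,o,np.linalg.norm(g-o),np.degrees(np.arctan2(*(g-o)[1::-1])),t)
for a,b in (((288,0),(294,320)),((503,0),(478,280))):
    p,q=[ray("wrist",u/1.4,v/1.4,.012) for u,v in (a,b)]; d=p-q; print(np.degrees(np.arctan2(d[1],d[0])),p,q)
```

```text
[ 0.6165 -0.3095  0.008 ] [ 0.5196 -0.3235  0.008 ] 0.0979306387757862 8.241480944060351 [ 0.5183 -0.3268  0.181 ]
7.854570558616322 [ 0.6523 -0.2491  0.012 ] [ 0.4815 -0.2727  0.012 ]
8.125053208810762 [ 0.6715 -0.3567  0.012 ] [ 0.5259 -0.3775  0.012 ]
```

```bash
python3 -m creep '[0.001,-0.002,0.02,0,0,0,0.055,0,0,0.04,0,0,0,0.055,0,0,0.03,0,0,0,0.055,0,0,0.015,0,0,0,0.055,0,0,0.009,0,0,0,0.055,0,0,0.006,0,0,0,0.055,0,0,0,0,0,0,0.055,0,0,0,0,0,0,0.055]'; python3 -m creep '[0,0,0.006,0,0,0,0.055,0,0,0.002,0,0,0,0.055,0,0,0,0,0,0,0.055]'
```

```text
clock: 20.0
position: [0.519, -0.3255, 0.1948]
orientation: [0.996, 0.089, 0.001, 0.001]
contact_force: [0.4, 0.2, -1.4]
finger_gap: 0.0663
grip_force: 51.3
clock: 20.25
position: [0.5182, -0.3257, 0.1858]
orientation: [0.996, 0.088, 0.0, -0.0]
contact_force: [0.1, -0.3, -1.8]
finger_gap: 0.0663
grip_force: 51.3
```

```bash
python3 -m creep '[0,0,0.001,0,0,0,0.055,0,0,0,0,0,0,0.055]'; python3 -m creep '[0,0,0.001,0,0,0,0.055,0,0,0,0,0,0,0.055]'; python3 -m creep '[0,0,0.001,0,0,0,0.055,0,0,0,0,0,0,0.055]'
```

```text
clock: 20.42
position: [0.5183, -0.3258, 0.1849]
orientation: [0.996, 0.088, 0.0, 0.0]
contact_force: [0.8, 0.2, -2.2]
finger_gap: 0.0661
grip_force: 51.3
clock: 20.58
position: [0.5184, -0.3259, 0.184]
orientation: [0.996, 0.088, 0.0, 0.0]
contact_force: [0.1, -1.1, -0.7]
finger_gap: 0.0666
grip_force: 51.5
clock: 20.75
position: [0.5184, -0.3258, 0.1839]
orientation: [0.996, 0.088, 0.0, 0.0]
contact_force: [-1.8, 1.3, 4.8]
finger_gap: 0.0665
grip_force: 52.1
```

```bash
python3 -m creep '[0,0,0,0,0,0,0.085,0,0,0,0,0,0,0.085,0,0,0,0,0,0,0.085,0,0,0,0,0,0,0.085,0,0,-0.01,0,0,0,0.085,0,0,-0.03,0,0,0,0.085,0,0,-0.04,0,0,0,0.085,0,0,-0.04,0,0,0,0.085,0,0,-0.04,0,0,0,0.085,0,0,-0.02,0,0,0,0.085]' >/dev/null; python3 -m creep '[0.018,-0.034,0,0,0,0,0.085,0.018,-0.034,0,0,0,0,0.085,0.018,-0.034,0,0,0,0,0.085,0.018,-0.034,0,0,0,0,0.085,0.018,-0.034,0,0,0,0,0.085,0.018,-0.034,0,0,0,0,0.085,0.018,-0.034,0,0,0,0,0.085,0.018,-0.033,0,0,0,0,0.085,0.018,-0.033,0,0,0,0,0.085,0.019,-0.033,0,0,0,0,0.085,0.019,-0.033,0,0,0,0,0.085,0.019,-0.033,0,0,0,0,0.085]'>/dev/null; python3 -m creep '[0,0,0,0,0,0,0.085,0,0,0,0,0,0,0.085]'
python3 - <<'E'
from h import *
save("wrist","w7.png",s=1.4)
go(0.663,0.109,0.207)
for r in ctrl.pinpoint("cup_stack_mid","wrist")[:1]: print(round(r["p"],2),w("wrist",r["location"]))
E
```

```text
clock: 22.75
position: [0.6634, 0.1116, 0.3626]
orientation: [0.996, 0.09, -0.0, 0.0]
contact_force: [-0.1, -0.2, -0.3]
finger_gap: 0.085
grip_force: 0.0
t 22.8 pos [0.6631 0.1101 0.3628] tilt 0.03 yaw 10.18 wz None shift [-0.0003  0.0011  0.1558] gap 0.0849 grip 0.0 F [ 0.2152 -1.1625 -0.4559] j [ 0.4   0.49  0.08  0.   -1.15  1.34]
```

View pics/w7.png

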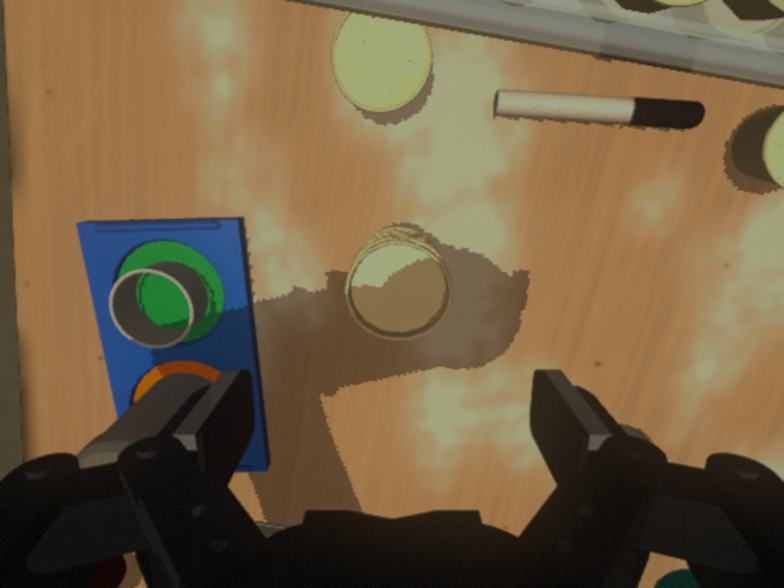

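```bash
python3 - <<'E'
from h import *
print(ray("wrist",398/1.4,287/1.4,.086))
E
python3 -m creep '[0,0.001,0.02,0,0,0,0.085,0,0,0.03,0,0,0,0.085,0,0,0.02,0,0,0,0.085,0,0,0,0,0,0,0.085]'
```

```text
[0.6652 0.106  0.086 ]
clock: 23.18
position: [0.6616, 0.1063, 0.288]
orientation: [0.996, 0.086, -0.005, 0.001]
contact_force: [-1.0, -0.8, -1.2]
finger_gap: 0.0849
grip_force: 0.0
```

```bash
python3 -m creep '[0.002,0.002,0.02,0,0,0,0.085,0,0,0.03,0,0,0,0.085,0,0,0.02,0,0,0,0.085,0,0,0.01,0,0,0,0.085,0,0,0.004,0,0,0,0.085,0,0,0,0,0,0,0.085,0,0,0,0,0,0,0.085]'; python3 -m creep '[0,0,0,0,0,0,0.04,0,0,0,0,0,0,0.04,0,0,0,0,0,0,0.04,0,0,0,0,0,0,0.04,0,0,0,0,0,0,0.04,0,0,0,0,0,0,0.04,0,0,0,0,0,0,0.04,0,0,0,0,0,0,0.04,0,0,0,0,0,0,0.04]' 25
```

```text
clock: 23.77
position: [0.6665, 0.1067, 0.2106]
orientation: [0.996, 0.088, 0.001, -0.0]
contact_force: [0.0, -0.6, 0.7]
finger_gap: 0.0851
grip_force: 0.0
clock: 24.52
position: [0.6662, 0.1072, 0.2104]
orientation: [0.996, 0.088, 0.001, -0.0]
contact_force: [-1.2, 0.5, 5.2]
finger_gap: 0.0528
grip_force: 22.4
```

```bash
python3 -m creep '[0,0,-0.01,0,0,0,0.04,0,0,-0.025,0,0,0,0.04,0,0,-0.03,0,0,0,0.04,0,0,-0.025,0,0,0,0.04,0,0,-0.01,0,0,0,0.04,0,0,0,0,0,0,0.04]'; python3 -m creep '[-0.003,0.01,0,0,0,0,0.04,-0.006,0.02,0,0,0,0,0.04,-0.008,0.027,0,0,0,0,0.04,-0.009,0.03,0,0,0,0,0.04,-0.01,0.033,0,0,0,0,0.04,-0.01,0.033,0,0,0,0,0.04,-0.01,0.033,0,0,0,0,0.04,-0.01,0.033,0,0,0,0,0.04,-0.01,0.033,0,0,0,0,0.04,-0.01,0.033,0,0,0,0,0.04,-0.01,0.033,0,0,0,0,0.04,-0.01,0.03,0,0,0,0,0.04]'>/dev/null; python3 -m creep '[-0.009,0.025,0,0,0,0,0.04,-0.006,0.02,0,0,0,0,0.04,-0.003,0.01,0,0,0,0,0.04,0,0,0,0,0,0,0.04,0,0,0,0,0,0,0.04,0,0,0,0,0,0,0.04]'
python3 - <<'E'
from h import *
save("wrist","w8.png",s=1.4)
go(0.6145,-0.312,0.2184)
for r in ctrl.pinpoint("white_tray_green_pad","wrist")[:1]: print(round(r["p"],2),w("wrist",r["location"]))
E
```

```text
clock: 25.02
position: [0.6662, 0.1069, 0.3121]
orientation: [0.996, 0.088, 0.003, -0.001]
contact_force: [0.3, -0.6, -0.9]
finger_gap: 0.0524
grip_force: 23.1
clock: 26.52
position: [0.6143, -0.3107, 0.3077]
orientation: [0.996, 0.088, -0.001, -0.001]
contact_force: [-0.6, -0.9, 0.2]
finger_gap: 0.0528
grip_force: 23.1
t 26.57 pos [ 0.6145 -0.3105  0.3081] tilt 0.07 yaw 10.17 wz None shift [-0.0003  0.0015  0.0897] gap 0.0526 grip 23.1 F [ 0.1441  0.0325 -0.7405] j [-0.23  0.56  0.05 -0.   -1.06  1.98]
0.7 [ 0.6142 -0.3157  0.0085]
```

View pics/w8.png

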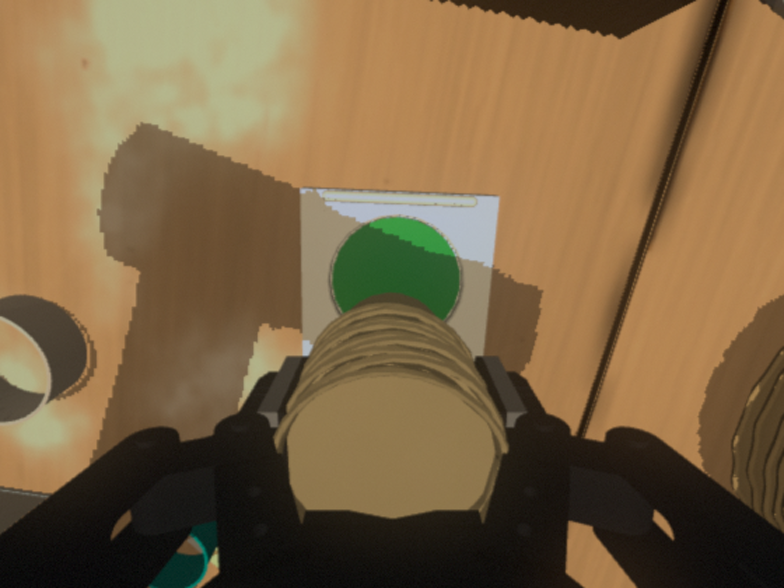

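Run:
```python
from h import *
print("green",ray("wrist",396/1.4,281/1.4,.008))
print("foot edge",ray("wrist",392/1.4,296/1.4,.098))
print("mouth far edge",ray("wrist",396/1.4,374/1.4,.183),"L",ray("wrist",276/1.4,440/1.4,.183),"R",ray("wrist",507/1.4,445/1.4,.183))
```

```text
green [ 0.6138 -0.313   0.008 ]
foot edge [ 0.6308 -0.3075  0.098 ]
mouth far edge [ 0.6383 -0.307   0.183 ] L [ 0.617  -0.2828  0.183 ] R [ 0.6252 -0.3355  0.183 ]
```

```bash
python3 -m creep '[0.002,0.002,0.015,0,0,0,0.04,0,0,0.025,0,0,0,0.04,0,0,0.025,0,0,0,0.04,0,0,0.012,0,0,0,0.04,0,0,0.005,0,0,0,0.04,0,0,0.003,0,0,0,0.04,0,0,0,0,0,0,0.04,0,0,0,0,0,0,0.04]'; python3 -m creep '[0,0,0.001,0,0,0,0.04,0,0,0.001,0,0,0,0.04,0,0,0,0,0,0,0.04,0,0,0,0,0,0,0.04]'
```

```text
clock: 27.28
position: [0.6173, -0.3133, 0.2252]
orientation: [0.996, 0.088, 0.001, 0.001]
contact_force: [0.5, 1.3, -1.4]
finger_gap: 0.0526
grip_force: 23.1
clock: 27.62
position: [0.6166, -0.3134, 0.2222]
orientation: [0.996, 0.088, 0.0, 0.0]
contact_force: [-0.0, -0.2, -1.2]
finger_gap: 0.0524
grip_force: 23.1
```

```bash
python3 -m creep '[0,0,0.001,0,0,0,0.04,0,0,0.001,0,0,0,0.04,0,0,0,0,0,0,0.04]'; python3 -m creep '[0,0,0.001,0,0,0,0.04,0,0,0,0,0,0,0.04]'; python3 -m creep '[0,0,0.001,0,0,0,0.04,0,0,0,0,0,0,0.04]'
```

```text
clock: 27.87
position: [0.6165, -0.3133, 0.2194]
orientation: [0.996, 0.088, -0.0, -0.0]
contact_force: [-0.2, 1.0, -0.9]
finger_gap: 0.0521
grip_force: 23.1
clock: 28.03
position: [0.6166, -0.3133, 0.2185]
orientation: [0.996, 0.088, -0.0, -0.0]
contact_force: [-0.5, 0.7, 0.3]
finger_gap: 0.0525
grip_force: 23.1
clock: 28.2
position: [0.6168, -0.3133, 0.2184]
orientation: [0.996, 0.088, 0.0, 0.0]
contact_force: [-1.0, 1.8, 3.8]
finger_gap: 0.0526
grip_force: 23.1
```

Contact made. I'll release, lift, back off and check.

```bash
python3 -m creep '[0,0,0,0,0,0,0.085,0,0,0,0,0,0,0.085,0,0,0,0,0,0,0.085,0,0,0,0,0,0,0.085,0,0,0,0,0,0,0.085,0,0,-0.01,0,0,0,0.085,0,0,-0.03,0,0,0,0.085,0,0,-0.04,0,0,0,0.085,0,0,-0.04,0,0,0,0.085,0,0,-0.04,0,0,0,0.085]'; python3 -m creep '[-0.035,0,0,0,0,0,0.085,-0.035,0,0,0,0,0,0.085,-0.035,0,0,0,0,0,0.085,-0.035,0,0,0,0,0,0.085,0,0,0,0,0,0,0.085,0,0,0,0,0,0,0.085]' >/dev/null
python3 - <<'E'
from h import *
save("wrist","w9.png",s=1.4)
go(0.6,-0.3,0.4)
a=ctrl.camera("top")[140:240,140:400]; b=ctrl.camera("scene")[140:290,180:420]
o=np.vstack([cv2.resize(a,(780,300),interpolation=2),cv2.resize(b,(780,300)[0:1]+(300,),interpolation=2)])
cv2.imwrite("pics/fin.png",o[:,:,::-1])
E
```

```text
clock: 29.03
position: [0.6163, -0.3133, 0.3803]
orientation: [0.996, 0.088, 0.0, 0.0]
contact_force: [1.7, 0.1, 0.6]
finger_gap: 0.0852
grip_force: 0.0
t 29.58 pos [ 0.4785 -0.3381  0.3791] tilt 0.14 yaw 10.06 wz None shift [ 0.1263 -0.0163 -0.0209] gap 0.0848 grip 0.0 F [0.4198 0.6572 0.1396] j [-0.34  0.34 -0.13  0.   -1.1   2.09]
```

View pics/w9.png

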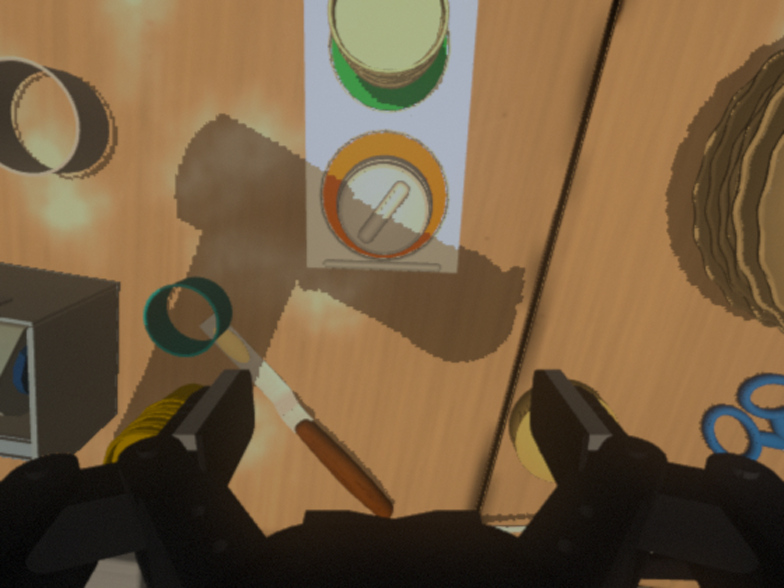

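View pics/fin.png

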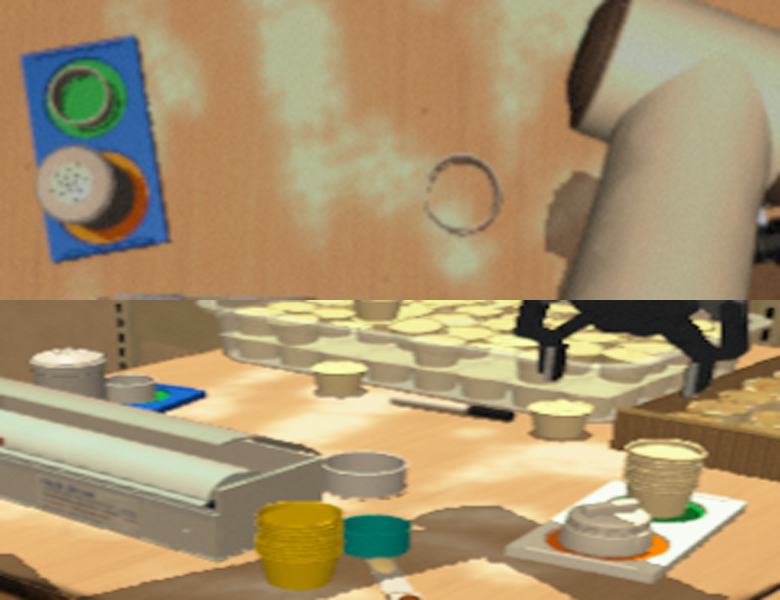

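Run:
```python
from h import *
r=lambda u,v,z:ray("wrist",u/1.4,v/1.4,z)
print("orange",r(384,194.5,.008),"timer base",r(386,208,.036),"dial",r(385.5,209,.051))
print("green bottom",r(389,110,.008),"cup mouth R/L",r(448,25,.094),r(328,22,.094),"green R/L",r(450,60,.008),r(331,60,.008))
im=ctrl.camera("top")[165:225,145:205]
def rt(u,v,z): return ray("top",140+u/3,140+v/3,z)
print("bg",rt(87,98,.008),"cut",rt(81,97,.039),"bo",rt(105,195,.008),"shk",rt(75,184,.103))
```

```text
orange [ 0.5223 -0.325   0.008 ] timer base [ 0.5162 -0.3278  0.036 ] dial [ 0.5171 -0.3275  0.051 ]
green bottom [ 0.5781 -0.3188  0.008 ] cup mouth R/L [ 0.6134 -0.3418  0.094 ] [ 0.6046 -0.2847  0.094 ] green R/L [ 0.6154 -0.3529  0.008 ] [ 0.6017 -0.2759  0.008 ]
bg [0.6126 0.2611 0.008 ] cut [0.6075 0.2583 0.039 ] bo [0.5203 0.2393 0.008 ] shk [0.5196 0.2419 0.103 ]
```

```bash
cat > fit.py <<'E'
from h import *
from scipy.optimize import minimize
def sil(P,discs,cam="wrist"):
    m=np.zeros((420,560),np.uint8); c=ctrl.get_calibration(cam); t=np.linspace(0,2*np.pi,60)
    for i in range(len(discs)-1):
        pts=[]
        for z,r in discs[i:i+2]: pts.append(np.c_[P[0]+r*np.cos(t),P[1]+r*np.sin(t),0*t+z])
        q=cv2.projectPoints(np.vstack(pts),np.array(c["rvec"],float),np.array(c["tvec"],float),np.array(c["mtx"],float),None)[0]
        cv2.fillConvexPoly(m,cv2.convexHull(np.round(q*16).astype(np.int32).reshape(-1,1,2)),1,shift=4)
    return m>0
def fit(mask,discs,P0,off=(0,0)):
    f=lambda p:1-(sil(p/100,discs)&mask).sum()/max(1,(sil(p/100,discs)|mask).sum())
    s=minimize(f,np.array(P0)*100,method="Nelder-Mead",options=dict(initial_simplex=np.array(P0)*100+np.array([[0,0],[1,0],[0,1]]),xatol=.01)); return s.x/100,1-s.fun
def pad(hue,P0,rad=.06):
    "circle fit to outermost pad-coloured pixels"
    hsv=cv2.cvtColor(ctrl.camera("wrist"),cv2.COLOR_RGB2HSV); m=cv2.inRange(hsv,(hue[0],hue[2],40),(hue[1],255,255))
    u,v=px("wrist",P0); 
    v_,u_=np.nonzero(m); Q=np.array([ray("wrist",a,b,.008)[:2] for a,b in zip(u_,v_) if np.hypot(a-u,b-v)<60]); Q=Q[np.hypot(*(Q-np.array(P0[:2])).T)<.047]
    (c,d)=cv2.minEnclosingCircle(Q.astype(np.float32)*1000)
    h=cv2.convexHull(Q.astype(np.float32)*1000)[:,0]
    A=np.c_[2*h,np.ones(len(h))]; s=np.linalg.lstsq(A,(h**2).sum(1),rcond=None)[0]
    return np.array(c)/1000,d, s[:2]/1000, np.sqrt(s[2]+(s[:2]**2).sum())
E
python3 - <<'E'
from fit import *
print("orange",pad((5,16,225),(.520,-.326,.008)))
for r in ctrl.masks_of("timer_mid","wrist")[:1]:
    print(r["p"],r["mask"].sum(),fit(r["mask"],[(.008,.034),(.036,.034),(.051,.030)],(.518,-.327)))
E
python3 -m creep '[0.03,0,0,0,0,0,0.085,0.03,0,0,0,0,0,0.085,0,0,0,0,0,0,0.085,0,0,0,0,0,0,0.085]' >/dev/null
python3 - <<'E'
from fit import *
print("orange",pad((5,16,225),(.520,-.326,.008)))
print("green",pad((50,75,100),(.614,-.313,.008)))
for r in ctrl.masks_of("timer_mid","wrist")[:1]:
    print(r["p"],r["mask"].sum(),fit(r["mask"],[(.008,.034),(.036,.034),(.051,.030)],(.518,-.327)))
for r in ctrl.masks_of("cup_stack_mid","wrist")[:2]:
    print(r["p"],r["mask"].sum(),fit(r["mask"],[(.008,.021),(.094,.030)],(.614,-.313)))
E
```

```text
Traceback (most recent call last):
  File "fit.py", line 18, in pad
    v_,u_=np.nonzero(m); Q=np.array([ray("wrist",a,b,.008)[:2] for a,b in zip(u_,v_) if np.hypot(a-u,b-v)<60]); Q=Q[np.hypot(*(Q-np.array(P0[:2])).T)<.047]
                                                                                                                               ~^~~~~~~~~~~~~~~~~
ValueError: operands could not be broadcast together with shapes (0,) (2,) 
Traceback (most recent call last):
  File "fit.py", line 18, in pad
    v_,u_=np.nonzero(m); Q=np.array([ray("wrist",a,b,.008)[:2] for a,b in zip(u_,v_) if np.hypot(a-u,b-v)<60]); Q=Q[np.hypot(*(Q-np.array(P0[:2])).T)<.047]
                                                                                                                               ~^~~~~~~~~~~~~~~~~
ValueError: operands could not be broadcast together with shapes (0,) (2,)
```

Run:
```python
from fit import *
im=ctrl.camera("wrist"); hsv=cv2.cvtColor(im,cv2.COLOR_RGB2HSV)
u,v=px("wrist",(.557,-.315,.008)).astype(int);print(u,v,hsv[v-3:v+4:3,u]); 
for nm,a in (("orange",((3,20,180),(.520,-.326,.008))),("green",((45,80,90),(.614,-.313,.008)))):
    try: print(nm,pad(*a))
    except Exception as e: print(nm,e)
for r in ctrl.masks_of("timer_mid","wrist")[:1]:
    print(r["p"],r["mask"].sum(),fit(r["mask"],[(.008,.034),(.036,.034),(.051,.030)],(.518,-.327)))
for r in ctrl.masks_of("cup_stack_mid","wrist")[:2]:
    print(r["p"],r["mask"].sum(),fit(r["mask"],[(.008,.021),(.094,.030)],(.614,-.313)))
```

```text
271 161 [[ 19  67 125]
 [ 11 198 135]
 [ 11 195 136]]
orange (array([ 0.5179, -0.3261]), 43.21257781982422, array([ 0.5177, -0.3261]), np.float64(42.90943607712074))
green (array([ 0.5808, -0.3168]), 16.833091735839844, array([ 0.6079, -0.3136]), np.float64(32.18301529708368))
0.82 3711 (array([ 0.5138, -0.3262]), np.float64(0.8848354792560801))
0.95 5426 (array([ 0.6119, -0.3135]), np.float64(0.9260966035159583))
0.71 110 (array([ 0.614, -0.313]), np.float64(0.0))
```

Run:
```python
from fit import *
c=ctrl.get_calibration("wrist"); M=cv2.Rodrigues(np.array(c["rvec"],float))[0]; print("cam",-M.T@np.array(c["tvec"]).ravel(), "axis",M[2]); go(.52,-.326,.38)
r=ctrl.masks_of("timer_mid","wrist")[0]; m=r["mask"].astype(np.uint8)
print(cv2.boundingRect(m), cv2.fitEllipse(max(cv2.findContours(m,0,1)[0],key=len)))
hsv=cv2.cvtColor(ctrl.camera("wrist"),cv2.COLOR_RGB2HSV); k=cv2.inRange(hsv,(3,180,40),(20,255,255)); u,v=px("wrist",(.518,-.326,.008)).astype(int)
z=np.zeros_like(k); cv2.circle(z,(int(u),int(v)),48,255,-1); k&=z; print(u,v,cv2.boundingRect(k))
gray=cv2.cvtColor(ctrl.camera("wrist"),cv2.COLOR_RGB2GRAY); 
# profile down pad column: orange / timer transitions
print("".join("o" if a else ("t" if b else ".") for a,b in zip(k[v-55:v+56,u],m[v-55:v+56,u])))
print("".join("o" if a else ("t" if b else ".") for a,b in zip(k[v,u-55:u+56],m[v,u-55:u+56])))
```

```text
cam [ 0.6065 -0.3152  0.3472] axis [-0.2742 -0.0487 -0.9604]
t 30.42 pos [ 0.5373 -0.3275  0.3779] tilt 0.0 yaw 10.07 wz None shift [-0.0168 -0.0045 -0.0021] gap 0.0852 grip 0.0 F [-0.3644  0.3952  0.3062] j [-0.29  0.41 -0.02  0.   -1.14  2.04]
(243, 174, 66, 71) ((274.8692626953125, 208.3410186767578), (65.39385986328125, 70.3847427368164), 0.5724427103996277)
275 200 (234, 159, 83, 69)
..............oooooooooooooo.ttttttttttttttttttttttttttttttttttttttttttttttttttttttttttttttttttttttt...........
..............oooooooootttttttttttttttttttttttttttttttttttttttttttttttttttttttttttttttttooooooooo..............
```

```bash
python3 -m creep '[-0.03,0,0,0,0,0,0.085,-0.03,0,0,0,0,0,0.085,-0.028,0,0,0,0,0,0.085,0,0,0,0,0,0,0.085,0,0,0,0,0,0,0.085]' >/dev/null
python3 - <<'E'
from fit import *
c=ctrl.get_calibration("wrist"); M=cv2.Rodrigues(np.array(c["rvec"],float))[0]; print("cam",-M.T@np.array(c["tvec"]).ravel()); go(.52,-.326,.38)
print("orange",pad((3,20,180),(.518,-.326,.008)))
r=ctrl.masks_of("timer_mid","wrist")[0]; m=r["mask"].astype(np.uint8)
print(r["p"],cv2.boundingRect(m),fit(r["mask"],[(.008,.034),(.036,.034),(.051,.030)],(.518,-.327)))
hsv=cv2.cvtColor(ctrl.camera("wrist"),cv2.COLOR_RGB2HSV); k=cv2.inRange(hsv,(3,180,40),(20,255,255)); u,v=px("wrist",(.518,-.326,.008)).astype(int)
print(u,v)
print("".join("o" if a else ("t" if b else ".") for a,b in zip(k[v-60:v+61,u],m[v-60:v+61,u])))
print("".join("o" if a else ("t" if b else ".") for a,b in zip(k[v,u-60:u+61],m[v,u-60:u+61])))
E
```

```text
cam [ 0.5192 -0.3309  0.3479]
t 30.98 pos [ 0.45   -0.3431  0.3785] tilt 0.07 yaw 10.0 wz None shift [ 0.0719 -0.0047 -0.0015] gap 0.0853 grip 0.0 F [-0.4373  0.5756  0.181 ] j [-0.37  0.3  -0.18  0.   -1.08  2.11]
orange (array([ 0.5192, -0.3258]), 43.01997375488281, array([ 0.5191, -0.3258]), np.float64(42.76057031614249))Traceback (most recent call last):
  File "<stdin>", line 4, in <module>
IndexError: list index out of range
```

Run:
```python
from fit import *
hsv=cv2.cvtColor(ctrl.camera("wrist"),cv2.COLOR_RGB2HSV); k=cv2.inRange(hsv,(3,180,40),(20,255,255)); u,v=px("wrist",(.519,-.326,.008)).astype(int)
z=np.zeros_like(k); cv2.circle(z,(int(u),int(v)),52,255,-1); k&=z
hull=cv2.convexHull(cv2.findNonZero(k)); f=np.zeros_like(k); cv2.fillConvexPoly(f,hull,255); h=cv2.morphologyEx(f&~k,cv2.MORPH_OPEN,np.ones((7,7)))
n,l,st,c=cv2.connectedComponentsWithStats(h); i=1+np.argmax(st[1:,4]); print("pad",cv2.boundingRect(k),"hole",st[i],c[i])
print(fit(l==i,[(.008,.034),(.036,.034),(.051,.030)],(.518,-.327)))
print("".join("o" if a else "." for a in k[v-60:v+61,u]));print("".join("o" if a else "." for a in k[v,u-60:u+61]))
```

```text
pad (230, 66, 89, 92) hole [ 239   81   71   74 4209] [274.1069 117.3896]
(array([ 0.5126, -0.3274]), np.float64(0.8807281858129316))
..............ooooooooooooooo..........................................................................ooo...............
................ooooooooo.......................................................................ooooooooo................
```

```bash
python3 -m creep '[0.033,-0.003,0,0,0,0,0.085,0.032,-0.002,0,0,0,0,0.085,0,0,0.03,0,0,0,0.085,0,0,0.04,0,0,0,0.085,0,0,0.04,0,0,0,0.085,0,0,0.04,0,0,0,0.085,0,0,0.025,0,0,0,0.085,0,0,0.012,0,0,0,0.085,0,0,0.005,0,0,0,0.085,0,0,0,0,0,0,0.085,0,0,0,0,0,0,0.085]'; python3 -m creep '[0,0,0.002,0,0,0,0.055,0,0,0,0,0,0,0.055,0,0,0,0,0,0,0.055,0,0,0,0,0,0,0.055,0,0,0,0,0,0,0.055,0,0,0,0,0,0,0.055,0,0,0,0,0,0,0.055]' 45
```

```text
clock: 32.05
position: [0.5155, -0.3267, 0.1872]
orientation: [0.996, 0.088, 0.001, 0.001]
contact_force: [0.4, 0.1, 0.9]
finger_gap: 0.0847
grip_force: 0.0
clock: 32.63
position: [0.5152, -0.3267, 0.1859]
orientation: [0.996, 0.088, 0.002, 0.001]
contact_force: [-0.4, 0.9, 6.1]
finger_gap: 0.0661
grip_force: 51.1
```

Lift a little, shift 5.5 mm, and set it down.

```bash
python3 -m creep '[0,0,-0.006,0,0,0,0.055,0.003,0,0,0,0,0,0.055,0.0025,0,0,0,0,0,0.055,0,0,0,0,0,0,0.055,0,0,0.003,0,0,0,0.055,0,0,0.002,0,0,0,0.055,0,0,0,0,0,0,0.055,0,0,0,0,0,0,0.055]';python3 -m creep '[0,0,0.001,0,0,0,0.055,0,0,0,0,0,0,0.055]';python3 -m creep '[0,0,0.001,0,0,0,0.055,0,0,0,0,0,0,0.055]'
```

```text
clock: 33.3
position: [0.5199, -0.3254, 0.1859]
orientation: [0.996, 0.088, -0.0, 0.0]
contact_force: [-1.9, 2.8, 7.6]
finger_gap: 0.0662
grip_force: 51.3
clock: 33.47
position: [0.5199, -0.3253, 0.1859]
orientation: [0.996, 0.088, 0.0, 0.0]
contact_force: [-3.1, 4.0, 12.7]
finger_gap: 0.0663
grip_force: 51.9
clock: 33.63
position: [0.5199, -0.3253, 0.1858]
orientation: [0.996, 0.088, -0.0, 0.0]
contact_force: [-4.9, 5.9, 17.5]
finger_gap: 0.0664
grip_force: 52.4
```

```bash
python3 -m creep '[0,0,-0.002,0,0,0,0.085,0,0,0,0,0,0,0.085,0,0,0,0,0,0,0.085,0,0,0,0,0,0,0.085,0,0,0,0,0,0,0.085,0,0,-0.01,0,0,0,0.085,0,0,-0.03,0,0,0,0.085,0,0,-0.04,0,0,0,0.085,0,0,-0.04,0,0,0,0.085,0,0,-0.04,0,0,0,0.085,0,0,-0.03,0,0,0,0.085]'>/dev/null; python3 -m creep '[-0.035,0,0,0,0,0,0.085,-0.034,0,0,0,0,0,0.085,0,0,0,0,0,0,0.085,0,0,0,0,0,0,0.085]'
cat >> fit.py <<'E'
def hole(hue,P0,rad=52):
    hsv=cv2.cvtColor(ctrl.camera("wrist"),cv2.COLOR_RGB2HSV); k=cv2.inRange(hsv,(hue[0],hue[2],40),(hue[1],255,255)); u,v=px("wrist",P0).astype(int)
    z=np.zeros_like(k); cv2.circle(z,(int(u),int(v)),rad,255,-1); k&=z
    f=np.zeros_like(k); cv2.fillConvexPoly(f,cv2.convexHull(cv2.findNonZero(k)),255); h=cv2.morphologyEx(f&~k,cv2.MORPH_OPEN,np.ones((7,7)))
    n,l,st,c=cv2.connectedComponentsWithStats(h); i=1+np.argmax(st[1:,4]); print("pad",cv2.boundingRect(k),"hole",st[i],c[i])
    print("".join("o" if a else "." for a in k[v-60:v+61,u]));print("".join("o" if a else "." for a in k[v,u-60:u+61]))
    return l==i
E
python3 - <<'E'
from fit import *
m=hole((3,20,180),(.519,-.326,.008)); print(fit(m,[(.008,.034),(.036,.034),(.051,.030)],(.518,-.327)))
go(.615-.069,-.313-.012,.378)
E
```

```text
clock: 34.88
position: [0.4504, -0.3378, 0.3759]
orientation: [0.996, 0.087, 0.001, 0.0]
contact_force: [0.2, -0.2, -0.2]
finger_gap: 0.0854
grip_force: 0.0
pad (235, 66, 90, 92) hole [ 244   75   72   75 4338] [279.3352 111.9652]
.............ooooooooo............................................................................ooooooo................
.................ooooooo.........................................................................oooooooo................
(array([ 0.5186, -0.325 ]), np.float64(0.8811700182815356))
t 34.93 pos [ 0.4515 -0.3377  0.3756] tilt 0.08 yaw 10.06 wz None shift [ 0.0953  0.004  -0.0024] gap 0.0851 grip 0.0 F [ 1.6375 -1.19    0.0194] j [-0.35  0.3  -0.19  0.   -1.08  2.1 ]
```

```bash
python3 -m creep '[0.032,0.001,0,0,0,0,0.085,0.032,0.001,0,0,0,0,0.085,0.031,0.002,0,0,0,0,0.085,0,0,0,0,0,0,0.085,0,0,0,0,0,0,0.085]' >/dev/null;python3 - <<'E'
from fit import *
m=hole((40,85,90),(.614,-.3125,.008)); print(fit(m,[(.008,.021),(.094,.030)],(.614,-.313)))
E
python3 -m creep '[0.008,-0.038,0,0,0,0,0.085,0.008,-0.038,0,0,0,0,0.085,0.008,-0.038,0,0,0,0,0.085,0.008,-0.038,0,0,0,0,0.085,0.008,-0.038,0,0,0,0,0.085,0.008,-0.038,0,0,0,0,0.085,0.008,-0.038,0,0,0,0,0.085,0.008,-0.038,0,0,0,0,0.085,0.006,-0.038,0,0,0,0,0.085,0.006,-0.038,0,0,0,0,0.085,0.006,-0.038,0,0,0,0,0.085,0.006,-0.038,0,0,0,0,0.085]'>/dev/null
python3 -m creep '[0.006,-0.038,0,0,0,0,0.085,0.004,-0.038,0,0,0,0,0.085,0.003,-0.033,0,0,0,0,0.085,0,0,0,0,0,0,0.085,0,0,0,0,0,0,0.085]'
python3 - <<'E'
from fit import *
m=hole((40,85,90),(.613,.263,.008)); print(fit(m,[(.008,.0275),(.039,.0275)],(.613,.263)));go(.45,.235,.378)
print([(r["p"],fit(r["mask"],[(.008,.0275),(.039,.0275)],(.613,.263))) for r in ctrl.masks_of("small_cutter_mid","wrist")[:1]])
E
```

```text
clock: 36.82
position: [0.5459, 0.2503, 0.3746]
orientation: [0.996, 0.089, -0.0, 0.0]
contact_force: [-0.4, -0.4, -0.8]
finger_gap: 0.0847
grip_force: 0.0Traceback (most recent call last):
  File "<stdin>", line 2, in <module>
  File "fit.py", line 27, in hole
    n,l,st,c=cv2.connectedComponentsWithStats(h); i=1+np.argmax(st[1:,4]); print("pad",cv2.boundingRect(k),"hole",st[i],c[i])
                                                      ~~~~~~~~~^^^^^^^^^^
    return _wrapfunc(a, 'argmax', axis=axis, out=out, **kwds)
    return bound(*args, **kwds)
ValueError: attempt to get argmax of an empty sequence
Traceback (most recent call last):
  File "fit.py", line 27, in hole
    n,l,st,c=cv2.connectedComponentsWithStats(h); i=1+np.argmax(st[1:,4]); print("pad",cv2.boundingRect(k),"hole",st[i],c[i])
                                                      ~~~~~~~~~^^^^^^^^^^
ValueError: attempt to get argmax of an empty sequence
```

Run:
```python
from fit import *
im=ctrl.camera("wrist"); hsv=cv2.cvtColor(im,cv2.COLOR_RGB2HSV); u,v=px("wrist",(.613,.263,.008)).astype(int); print(u,v,hsv[v,u])
a=im.astype(int); k=((a[:,:,1]>a[:,:,0]*1.8)&(a[:,:,1]>a[:,:,2]*1.3)).astype(np.uint8)
for s in (-10,0,10):
  print("".join("o" if x else "." for x in k[v-60:v+61,u+s]));print("".join("o" if x else "." for x in k[v+s,u-60:u+61]))
z=np.zeros_like(k); cv2.circle(z,(int(u),int(v)),50,1,-1); print(cv2.boundingRect(k&z))
print([(r["p"],cv2.boundingRect(r["mask"].astype(np.uint8)),fit(r["mask"],[(.008,.0275),(.039,.0275)],(.613,.263))) for r in ctrl.masks_of("small_cutter_mid","wrist")[:1]]); go(.45,.235,.378)
```

```text
276 112 [ 65 172 162]
......................ooooooooooooo......oooooooooooooooooooooooooooooooooooooooooooooooo.......oooo.....................
........................ooooooooo.......oooooooooooooooooooooooooooooooooooooooooooo......ooooooooo......................
.....................oooooooooooo.....oooooooooooooooooooooooooooooooooooooooooooooooooooooo......oooo...................
.......................oooooooo.....oooooooooooooooooooooooooooooooooooooooooooooooooooo.....oooooooo....................
......................oooooooooooo......ooooooooooooooooooooooooooooooooooooooooooooooooooo......oooo....................
........................ooooooo.....oooooooooooooooooooooooooooooooooooooooooooooooooooo......oooooo.....................
(239, 73, 78, 81)
[(0.73, (246, 85, 63, 65), (array([0.6094, 0.2614]), np.float64(0.29583460018242624)))]
t 36.97 pos [0.5463 0.248  0.3748] tilt 0.02 yaw 10.03 wz None shift [-0.0971 -0.004  -0.0032] gap 0.085 grip 0.0 F [-0.1848 -0.1574 -0.0914] j [ 0.7   0.36 -0.1   0.   -1.11  1.05]
```

```bash
python3 -m creep '[-0.033,-0.001,0,0,0,0,0.085,-0.033,-0.001,0,0,0,0,0.085,-0.031,-0.002,0,0,0,0,0.085,0,0,0,0,0,0,0.085,0,0,0,0,0,0,0.085]' >/dev/null;python3 - <<'E'
from fit import *
m=hole((3,20,180),(.519,.246,.008)); print(fit(m,[(.008,.0345),(.1,.0345),(.114,.02)],(.519,.246))); print(pad((3,20,180),(.519,.246,.008)))
c=ctrl.get_calibration("wrist"); M=cv2.Rodrigues(np.array(c["rvec"],float))[0]; print("cam",-M.T@np.array(c["tvec"]).ravel()); go(.6095,.2614,.19)
E
```

```text
Traceback (most recent call last):
  File "fit.py", line 26, in hole
    f=np.zeros_like(k); cv2.fillConvexPoly(f,cv2.convexHull(cv2.findNonZero(k)),255); h=cv2.morphologyEx(f&~k,cv2.MORPH_OPEN,np.ones((7,7)))
                                             ~~~~~~~~~~~~~~^^^^^^^^^^^^^^^^^^^^
cv2.error: OpenCV(4.12.0) /io/opencv/modules/imgproc/src/convhull.cpp:143: error: (-215:Assertion failed) total >= 0 && (depth == CV_32F || depth == CV_32S) in function 'convexHull'
```

```bash
python3 -m creep '[0.033,0,0,0,0,0,0.085,0.033,0,0,0,0,0,0.085,0.031,0,0,0,0,0,0.085,0,0,0,0,0,0,0.085,0,0,0,0,0,0,0.085]' >/dev/null;python3 - <<'E'
from fit import *
hsv=cv2.cvtColor(ctrl.camera("wrist"),cv2.COLOR_RGB2HSV); k=cv2.inRange(hsv,(3,170,40),(20,255,255))>0
for lat in (-.015,0,.015):
  t=np.radians(11); ax=np.array([np.cos(t),np.sin(t)]); n=np.array([-ax[1],ax[0]]); g=np.array([.613,.263])
  d=np.arange(.030,.110,.0005); s=[]
  for q in d:
    P=g-ax*q+n*lat; u,v=px("wrist",(*P,.008)).round().astype(int); s.append(k[v,u] if v<420 and u<560 else False)
  o=d[np.array(s)]; print(lat,(o.min(),o.max(),len(o)) if len(o) else None)
go(.6095,.2614,.19)
E
```

```text
-0.015 (np.float64(0.058000000000000024), np.float64(0.06700000000000003), 19)
0 (np.float64(0.05600000000000002), np.float64(0.06450000000000003), 18)
0.015 (np.float64(0.058500000000000024), np.float64(0.06850000000000003), 21)
t 37.9 pos [0.5469 0.2524 0.3736] tilt 0.1 yaw 9.96 wz None shift [0.0632 0.0019 0.1836] gap 0.085 grip 0.0 F [-0.6756  0.0308  0.2108] j [ 0.7   0.37 -0.1  -0.   -1.11  1.04]
```

```bash
python3 -m creep '[0.032,0,0,0,0,0,0.085,0.032,0,0,0,0,0,0.085,0,0,0.03,0,0,0,0.085,0,0,0.04,0,0,0,0.085,0,0,0.04,0,0,0,0.085,0,0,0.035,0,0,0,0.085,0,0,0.022,0,0,0,0.085,0,0,0.01,0,0,0,0.085,0,0,0.003,0,0,0,0.085,0,0,0,0,0,0,0.085,0,0,0,0,0,0,0.085]'; python3 -m creep '[0,0,0.001,0,0,0,0.045,0,0,0,0,0,0,0.045,0,0,0,0,0,0,0.045,0,0,0,0,0,0,0.045,0,0,0,0,0,0,0.045,0,0,0,0,0,0,0.045,0,0,0,0,0,0,0.045,0,0,0,0,0,0,0.045]' 35
```

```text
clock: 38.82
position: [0.6094, 0.2647, 0.1969]
orientation: [0.996, 0.088, 0.002, -0.001]
contact_force: [-0.3, 0.2, -0.4]
finger_gap: 0.0847
grip_force: 0.0
clock: 39.48
position: [0.6092, 0.2645, 0.1956]
orientation: [0.996, 0.088, 0.001, -0.0]
contact_force: [-1.1, -0.5, 5.4]
finger_gap: 0.0526
grip_force: 37.1
```

```bash
python3 -m creep '[0,0,-0.006,0,0,0,0.045,0.002,0.0015,0,0,0,0,0.045,0.0015,0,0,0,0,0,0.045,0,0,0,0,0,0,0.045,0,0,0.003,0,0,0,0.045,0,0,0.002,0,0,0,0.045,0,0,0,0,0,0,0.045,0,0,0,0,0,0,0.045]';python3 -m creep '[0,0,0.001,0,0,0,0.045,0,0,0,0,0,0,0.045]'
```

```text
clock: 40.15
position: [0.6126, 0.2634, 0.1957]
orientation: [0.996, 0.088, 0.0, 0.0]
contact_force: [-2.5, -0.2, 6.1]
finger_gap: 0.0525
grip_force: 37.4
clock: 40.32
position: [0.6126, 0.2634, 0.1956]
orientation: [0.996, 0.088, 0.0, 0.0]
contact_force: [-3.4, -1.7, 9.6]
finger_gap: 0.0526
grip_force: 37.7
```

Seated. Release, lift, and do a last check of both trays.

```bash
python3 -m creep '[0,0,0,0,0,0,0.085,0,0,0,0,0,0,0.085,0,0,0,0,0,0,0.085,0,0,0,0,0,0,0.085,0,0,0,0,0,0,0.085,0,0,-0.01,0,0,0,0.085,0,0,-0.03,0,0,0,0.085,0,0,-0.04,0,0,0,0.085,0,0,-0.04,0,0,0,0.085,0,0,-0.04,0,0,0,0.085,0,0,-0.02,0,0,0,0.085]'>/dev/null; python3 -m creep '[-0.033,0,0,0,0,0,0.085,-0.033,0,0,0,0,0,0.085,0,0,0,0,0,0,0.085,0,0,0,0,0,0,0.085,0,0,0,0,0,0,0.085]'
python3 - <<'E'
from fit import *
im=ctrl.camera("wrist"); u,v=px("wrist",(.613,.263,.008)).astype(int)
a=im.astype(int); k=((a[:,:,1]>a[:,:,0]*1.8)&(a[:,:,1]>a[:,:,2]*1.3)).astype(np.uint8)
print("".join("o" if x else "." for x in k[v-60:v+61,u]));print("".join("o" if x else "." for x in k[v,u-60:u+61]))
z=np.zeros_like(k); cv2.circle(z,(int(u),int(v)),50,1,-1); print(cv2.boundingRect(k&z),[(r["p"],cv2.boundingRect(r["mask"].astype(np.uint8))) for r in ctrl.masks_of("small_cutter_mid","wrist")[:1]])
ctrl.camera("scene")
for n in "shaker_mid small_cutter_mid timer_mid cup_stack_mid large_cutter_mid".split():
    for r in ctrl.pinpoint(n,"scene")[:3]: print(n,round(r["p"],2),w("scene",r["location"]))
E
```

```text
clock: 41.65
position: [0.5477, 0.252, 0.3748]
orientation: [0.996, 0.088, 0.001, -0.0]
contact_force: [0.9, -0.5, 1.0]
finger_gap: 0.0851
grip_force: 0.0
....................oooooooo......oooooooooooooooooooooooooooooooooooooooooooooooooooooo......ooooooo....................
......................ooooooo.....ooooooooooooooooooooooooooooooooooooooooooooooooooooo......ooooooo.....................
(242, 76, 78, 81) [(0.89, (249, 85, 63, 64))]
shaker_mid 0.82 [0.5178 0.2478 0.0582]
small_cutter_mid 0.81 [ 0.4098 -0.1987  0.0166]
small_cutter_mid 0.62 [0.609  0.2656 0.0213]
timer_mid 0.69 [ 0.5229 -0.3283  0.0391]
cup_stack_mid 0.72 [ 0.3228 -0.1986  0.0384]
cup_stack_mid 0.64 [ 0.612  -0.3124  0.049 ]
```

All centred and standing; the arm is clear, so I'm handing in.

```bash
python3 -c "
from workcell import ctrl
print(ctrl.finish_job())"
```

```text
the job is handed in; nothing more can be done
None
```

I made up both kits and handed the job in at about 42 s, with every item standing on its pad within about 2 mm of the middle by the last camera check. I re-set the timer and the small cutter once because they sat 4–5 mm off, and I did not touch the large ring cutter or the look-alikes.

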